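# Turn the leg blank end for end in the drilling jig

### The arm

A 6-joint arm with a two-finger parallel gripper is mounted at the origin on a cart in front of the work surface, level with it; the furniture and walls round the work are solid. World frame = base frame: x ahead of the robot, y to its left, z up, the work surface at z = 0. Lengths are in m, angles in rad, forces in N, time in s.
With the tool pointing down it reaches from about 0.25 to 0.85 m from the base axis. Payload 12.5 kg.
Tool frame: the origin (TCP) lies midway between the tips of the shut fingers; the grasp point (between the pads) lies 19 mm behind it (grip_depth is the z of the grasp point in the tool frame, in m); z points along the fingers, y is the direction in which the jaws open and shut (so a half turn about z gives the same grasp; the last joint's range is limited). The gripper opens to 93 mm and grips with 3 to 60 N. Pads are 15 mm wide; open, the fingers measure 128 mm over their backs; the gripper's body (75 mm by 188 mm) begins 65 mm behind the grasp point.
Start: joints at [-1.259, 0.351, 1.652, -0, 1.139, -0.085], TCP at [0.213, -0.507, 0.219] pointing down, gripper open.
Joint ranges: [-2.75, 2.75], [-0.79, 2.1], [0.01, 2.65], [-1.57, 4.71], [0.07, 3.14], [-2.87, 2.87]. Speed limits (rad/s): [2.22, 2.22, 2.79, 3.14, 3.14, 3.14].

### API

Orientations are given as a rotation vector (axis times angle).
In Python, from rig import observe, grab_frame, camera_params, job_done, grip_depth gives the robot as it stands. The module is installed in compiled form; this text tells all that it offers.
- The arm moves only by the shell command python3 -m creep 'ROWS' [FORCE]. ROWS is JSON, a list that holds one entry, the list of rows, each a list of 7 numbers: the shift along the tool's x, y, z normalised to -1 to 1, where 1 is 500 mm, then the turn, a rotation vector about the tool's x, y, z normalised to -1 to 1, where 1 is pi rad, then the opening, from 0 (shut) to 1 (fully open). In form: [[[dx, dy, dz, rx, ry, rz, fingers], ...]]. A call has 1 to 10 rows; each row shifts and turns the commanded pose from where the row before left it, along the tool's axes as they then stand; what a row does not reach is not made up. A row lasts 1/10 s, in which the tool goes at most 50 mm and 8.59 degrees, less where a joint would pass 70% of its speed; a pose out of reach is approached as far as the arm can. A call with a number of a shift or a turn outside -1 to 1 is refused whole. A call with a gripper value outside its range is refused whole. The fingers move at their own pace and stop on an object; FORCE is the grip in N (left out, the last holds). Time passes only in rows, so rows that do not move let the fingers close. It gives the time, the measured TCP pose, the force and the opening at its end, in the units of the state.
- observe(): the state, without advancing time (a new reading comes with each control period).
- grab_frame(name): name is "side" or "top"; returns (picture, depth): 384x512x3 uint8, red, green, blue; 384x512 float32, m along the optical axis (not along the pixel's ray), 0 where there is no reading.
- camera_params(name): a dict with "fx", "fy", "cx", "cy" (pixels), "k1" (the pictures are not rectified: a ray, as slopes to the right and down, at radius r is drawn at 1 + k1 r^2 times it, then the intrinsics apply), "world_to_cam" (4x4, takes a point from world to camera coordinates). Camera axes: x right, y down, z forward; pixel columns grow to the right and rows downward; lengths in m; the calibration is good to about 2 mm. A picture is of the moment at which its call begins. camera_params takes no time and is no camera call.
- job_done(): hands the job in, once; it reports no verdict.
The state is a dict: "t": time; "joint_pos": joint angles; "joint_velocities": joint speeds; "joint_torque": joint torques, N m; "eef_pos": TCP position; "eef_rot": TCP orientation; "force": force on the tool from outside, world axes, zero at the start; "ft_torque": the same for the moment, N m; "opening": opening from 0.0 (shut) to 1.0 (fully open).
Only numpy, scipy, OpenCV 4.12 (cv2) and the standard library are available. Lean on these libraries where they do the work, as an engineer would, in place of code of your own. Each camera call takes 0.05 s, during which the arm holds its last target.

### The job

One end of the octagonal leg blank clamped in the drilling jig has been bored; set it up for boring the other end. Release the clamp with its lever, take the blank out, turn it end for end and stand it back in the jig, drilled end down and fully down on the board, then lock it again with the lever swung fully home. Do not shove the try square, sanding block, tape measure or pencil about.

Things in the scene. Friction and masses are not known exactly. Their poses are not given: they have to be found in the camera images.
- leg_centre (a point): Centre of the leg blank: a pale-wood octagonal prism, 34 mm across flats (37 over corners), 160 mm long, about 0.11 kg. The point lies on its axis, 80 mm from either end; its z axis runs along the blank to the drilled end (hole 12 mm wide); x and y are square to flats. It starts clamped upright in the jig, drilled end up, its upper 80 mm showing. The other end bears a pencilled cross.
- leg_drilled_end (a point): Middle of the drilled end face of the leg blank, 80 mm from leg_centre along its z axis. The bench to the left of the jig (x 0.42 to 0.60, y 0.21 to 0.36) is clear for laying the blank down.
- jig_seat (a point): Point on top of the jig's board (18 mm above the bench) where the axis of the clamped blank meets it. Jig frame: z up, fixed dark-wood jaw on the +y side, sliding jaw on the -y side, each 84 mm long in x, 36 mm deep in y, 80 mm tall, with upright 90 degree V grooves facing each other, 14 mm apart when shut on the blank. The jig is fixed to the bench; board x -55 to 55, y -130 to 75 mm.
- jig_socket (a point): Centre of the open socket, level with the jaw tops (98 mm above the bench), 4.5 mm to -y of jig_seat in the jig frame. With the lever open the sliding jaw stands 9 mm back; the blank then goes in at any turn about its axis with 1.7 mm or more to spare at each V face, down to the board, and shutting squares it up and centres it over jig_seat. The jaw tops have 2 mm bevels.
- cam_lever (a joint): Angle of the jig's clamp lever in rad: 0 to 0.05 = shut tight on the blank (the lever points to -x of the jig), 1.57 = fully open (the lever points to -y of the jig). Seen from above it turns counter-clockwise to open. It takes a level push of about 3 N at its knob, up to 10 N to tighten, and stays where it is left. It starts shut.
- lever_knob (a point): Middle of the upright black knob at the end of the clamp lever: round, 25 mm in diameter, 42 mm tall (from 73 to 115 mm above the bench), standing on the flat 16 mm wide lever. It circles lever_pin at 105 mm.
- lever_pin (a point): Point on the upright axis about which the lever turns, at the height of the knob's middle; fixed to the jig, 69 mm to -y of jig_seat.
- try_square_mid (a point): Middle of the try square lying on the bench, 120 x 207 x 16 mm (bystander, loose).
- sanding_block_mid (a point): Middle of the brown sanding block lying on the bench, 58 x 95 x 27 mm (bystander, loose).
- tape_measure_mid (a point): Middle of the tape measure standing on the bench, 42 x 88 x 62 mm (bystander, loose).
- pencil_mid (a point): Middle of the flat pencil lying on the bench, 169 x 14 x 8 mm (bystander, loose).
- arbor_press: The arbor press standing fixed on the bench behind and to the right of the jig: origin on the bench under its middle. Its lever with a ball end reaches out towards the robot to about x 0.67, y -0.19, at 0.2 to 0.26 m height: keep clear of it (of x above 0.62 with y below -0.08).
- bench_vice: The blue vice fixed at the left front of the bench; keep the gripper clear of it (of x below 0.47 with y above 0.42, up to 0.2 m high).

How it is judged:
On the way, in this order (a step that is already met when the one before it is completed fails the run):
1. the clamp lever is swung open while the blank still stands in the jig (value of joint cam_lever above 1.2 rad and horizontal distance between leg_centre and jig_seat below 0.02 m and angle between leg_centre's own z axis and vertical below 0.2 rad), for 0.2 s.
2. the blank stands in the open jig the other way up, drilled end down on the board (value of joint cam_lever above 0.9 rad and angle between leg_centre's own z axis and vertical above 2.94 rad and horizontal distance between leg_drilled_end and jig_seat below 0.02 m and z of leg_drilled_end in the frame of jig_seat below 0.008 m), for 0.2 s.
At the end, for the whole second after the job is handed in: The blank stands clamped in the jig at rest, drilled end down: its axis within 0.06 rad of upright and within 5 mm of the seat, its lower end within 3 mm of the board; the lever is within 0.12 rad of shut (angle between leg_centre's own z axis and vertical above 3.08 rad and horizontal distance between leg_centre and jig_seat below 0.005 m and z of leg_drilled_end in the frame of jig_seat below 0.003 m and value of joint cam_lever below 0.12 rad and linear speed of leg below 0.02 m/s); the robot touches nothing.
It fails at once if the blank is dragged up through the shut jaws (value of joint cam_lever below 0.5 rad and horizontal distance between leg_centre and jig_seat below 0.03 m and z of leg_centre in the frame of jig_seat between 0.092 and 0.15 m).
It fails at once if the try square, sanding block, tape measure or pencil is pushed more than 40 mm (distance of any of try_square_mid, sanding_block_mid, tape_measure_mid, pencil_mid from where it was at the start of the episode above 0.04 m).
It also fails if it takes over 72 s, if anything falls off the work surface, if the arm or the gripper's body presses on something with over 40 N, if the wrist force passes 120 N, or if a joint passes its speed limit or range.

## Working session

There is one attempt and no reset: what is moved stays moved. The work goes in short steps, Python scripts to look and compute and a shell command to move; the robot and the scene stay as the last step left them, time stands still between calls to the robot, and variables do not carry over. Pictures are saved under pics/ and viewed, and the job is handed in when it is done.

```bash
mkdir -p pics; ls
python3 - <<'E'
from rig import *
import cv2,numpy as np
print(observe(), grip_depth)
for n in("side","top"):
    p=camera_params(n);print(n,{k:(np.round(v,4).tolist() if k=="world_to_cam" else v) for k,v in p.items()})
    im,d=grab_frame(n)
    cv2.imwrite(f"pics/{n}0.png",im[...,::-1]);np.save(f"pics/{n}0.npy",d)
E
```

```text
pics
{'t': 0.0, 'joint_pos': array([-1.25858310e+00,  3.51219748e-01,  1.65240020e+00, -1.68925914e-05,
        1.13908180e+00, -8.46039360e-02]), 'joint_velocities': array([ 0.00016776, -0.00163675,  0.00146055,  0.00175437,  0.00094363,
       -0.00096257]), 'joint_torque': array([-1.38045067e-03, -4.97312880e+01, -2.85257542e+01,  6.98073953e-02,
        2.55918747e-02, -7.51325751e-05]), 'eef_pos': array([ 0.2124831 , -0.5069418 ,  0.21811954]), 'eef_rot': array([-3.07887854e+00, -6.19031433e-01,  2.21698604e-04]), 'force': array([ 0.16372963, -0.84922172, -1.0857081 ]), 'ft_torque': array([-0.03257785, -0.02286005,  0.04590414]), 'opening': 0.9986040155532125} -0.0188
side {'fx': 357.72394028127565, 'fy': 357.72394028127565, 'cx': 257.1429151794851, 'cy': 193.14902898660577, 'k1': -0.09515747705231913, 'world_to_cam': [[-0.9107, -0.4129, -0.012, 0.4939], [-0.2229, 0.5156, -0.8273, 0.1894], [0.3478, -0.7508, -0.5616, 1.0339], [0.0, 0.0, 0.0, 1.0]]}
top {'fx': 449.88295336034764, 'fy': 449.88295336034764, 'cx': 251.61741060067047, 'cy': 194.79112250055476, 'k1': -0.015910304944793795, 'world_to_cam': [[-0.0119, -0.9998, 0.0139, 0.0037], [-0.9986, 0.0111, -0.0513, 0.5515], [0.0512, -0.0145, -0.9986, 1.6929], [0.0, 0.0, 0.0, 1.0]]}
```

View pics/top0.png

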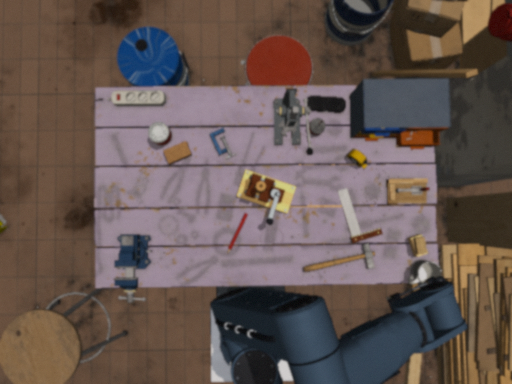

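View pics/side0.png

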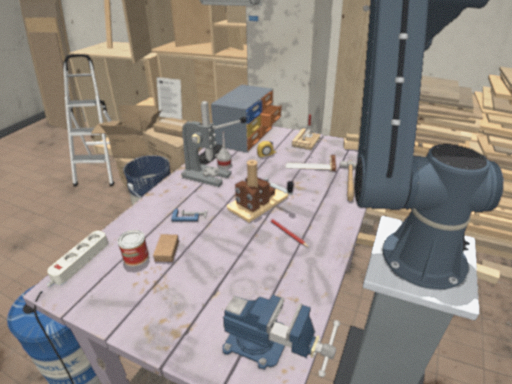

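```bash
cat > h.py <<'E'
import numpy as np,cv2
from rig import *
def ray(n,u,v):
    p=camera_params(n);x=(u-p["cx"])/p["fx"];y=(v-p["cy"])/p["fy"]
    X,Y=x,y
    for _ in range(20):
        s=1+p["k1"]*(X*X+Y*Y);X,Y=x/s,y/s
    T=np.array(p["world_to_cam"]);R=T[:3,:3];t=T[:3,3]
    return -R.T@t, R.T@np.array([X,Y,1])
def onz(n,u,v,z):
    o,d=ray(n,u,v);return o+d*(z-o[2])/d[2]
def proj(n,P):
    p=camera_params(n);T=np.array(p["world_to_cam"]);c=T[:3,:3]@np.array(P,float)+T[:3,3]
    x,y=c[:2]/c[2];s=1+p["k1"]*(x*x+y*y);return p["fx"]*x*s+p["cx"],p["fy"]*y*s+p["cy"]
def crop(im,u0,u1,v0,v1,k,name):
    cv2.imwrite(name,cv2.resize(im[v0:v1,u0:u1,::-1],None,fx=k,fy=k,interpolation=cv2.INTER_CUBIC))
E
python3 - <<'E'
from h import *
im=cv2.imread("pics/top0.png")[...,::-1];crop(im,225,310,160,235,8,"pics/topc.png")
im=cv2.imread("pics/side0.png")[...,::-1];crop(im,215,315,145,225,8,"pics/sidec.png")
E
```

```text
(no output)
```

View pics/topc.png

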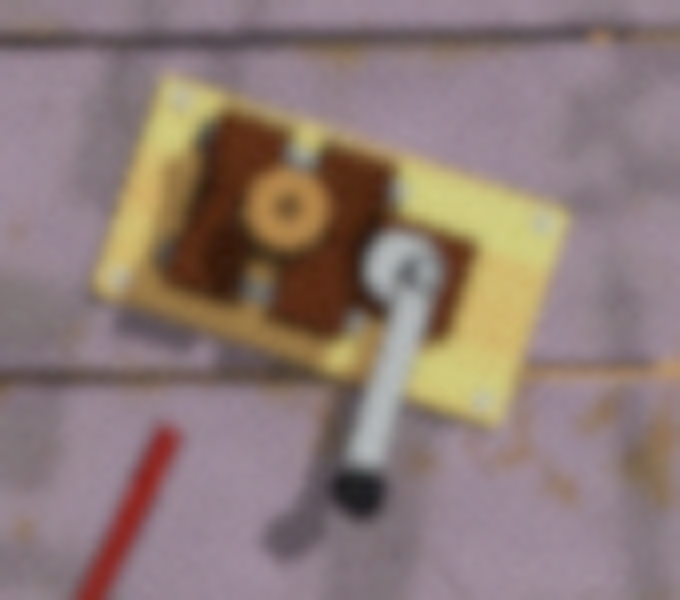

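View pics/sidec.png

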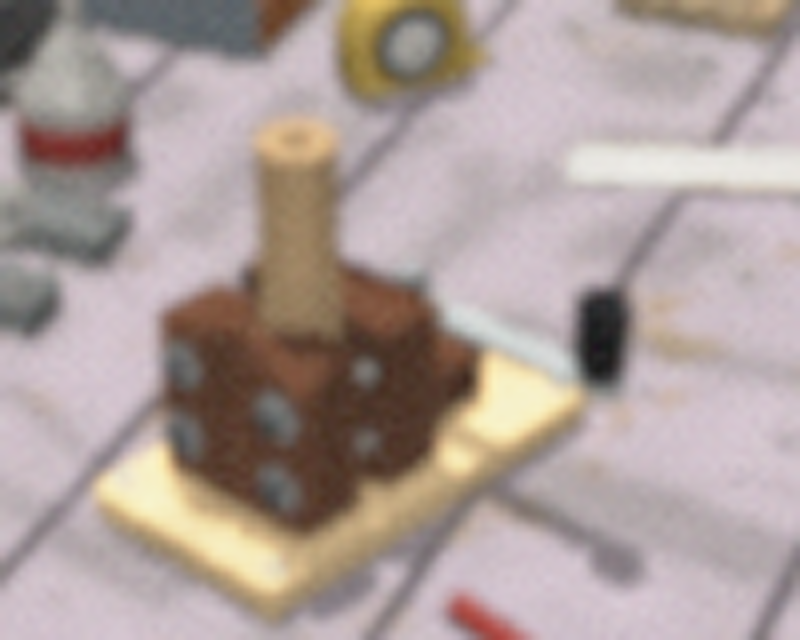

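Run:
```python
from h import *
C=lambda x,y:((x+.5)/8-.5+225,(y+.5)/8-.5+160)
S=lambda x,y:((x+.5)/8-.5+215,(y+.5)/8-.5+145)
pts=[onz("top",*C(*p),.018) for p in [(167,75),(570,212),(497,425),(95,290)]]
print(np.round(pts,4))
pts=np.array(pts);c=pts.mean(0)
d=(pts[0]-pts[1]+pts[3]-pts[2])[:2];L=np.linalg.norm(d)/2;d/=np.linalg.norm(d)
e=(pts[0]-pts[3]+pts[1]-pts[2])[:2];print("W",np.linalg.norm(e)/2);e/=np.linalg.norm(e)
print("L",L,"yaw from y",np.degrees(np.arctan2(-d[0],d[1])),"from x",np.degrees(np.arctan2(e[1],e[0])))
print("seat from board",c[:2]+d*0.0275, "pin",c[:2]+d*(.0275-.069))
print("seat from leg top", onz("top",*C(288,206),.178))
print("pin top? knob", onz("top",*C(358,488),.115))
print("side: leg top",onz("side",*S(298,138),.178),"knob top",onz("side",*S(603,297),.115))
b=[onz("side",*S(*p),.018) for p in [(95,490),(275,605),(585,395)]];print(np.round(b,4))
# colour masks for bystanders, pencil ends
for q in[(247,213),(230,248)]:print("pencil",onz("top",*q,.008))
for q in[(340,190),(347,190),(352,243),(382,231),(382,237)]:print("sq",onz("top",*q,.016))
print("tape",onz("top",357,158,.06), "hook", onz("top",306,150,.2))
```

```text
[[ 0.6498  0.0198  0.018 ]
 [ 0.5826 -0.1707  0.018 ]
 [ 0.482  -0.1344  0.018 ]
 [ 0.548   0.0549  0.018 ]]
W 0.10728801632357482
L 0.20123931356996158 yaw from y -19.335921739290526 from x -19.45364918624698
seat from board [ 0.57471027 -0.03164517] pin [ 0.55186396 -0.09675313]
seat from leg top [ 0.57531844 -0.03132165  0.178     ]
pin top? knob [ 0.45369125 -0.06306578  0.115     ]
side: leg top [ 0.57287082 -0.03071568  0.178     ] knob top [ 0.45044726 -0.06101618  0.115     ]
[[ 0.6466  0.0255  0.018 ]
 [ 0.5415  0.0661  0.018 ]
 [ 0.4787 -0.1261  0.018 ]]
pencil [0.48269989 0.01568062 0.008     ]
pencil [0.35112327 0.08149542 0.008     ]
sq [ 0.56587748 -0.3391029   0.016     ]
sq [ 0.56558538 -0.36585574  0.016     ]
sq [ 0.36444539 -0.38035289  0.016     ]
sq [ 0.40826043 -0.4958058   0.016     ]
sq [ 0.38556742 -0.49521563  0.016     ]
tape [ 0.68191754 -0.39599165  0.06      ] hook [ 0.69258925 -0.18689244  0.2       ]
```

```bash
cat >> h.py <<'E'
from scipy.spatial.transform import Rotation as Ro
YAW=np.radians(-19.4)
JX=np.array([np.cos(YAW),np.sin(YAW),0]);JY=np.array([-np.sin(YAW),np.cos(YAW),0]);Z=np.array([0,0,1.])
SEAT=np.array([.5745,-.0312,.018]);PIN=SEAT-.069*JY
def Rt(az,tilt,flip=False):
    """tool z = down tilted by tilt(deg) toward azimuth az(deg); tool y horizontal, perpendicular"""
    d=np.array([np.cos(np.radians(az)),np.sin(np.radians(az)),0]);t=np.radians(tilt)
    z=-Z*np.cos(t)+d*np.sin(t);y=np.cross(d,Z)*1.0  # = az-90
    if flip:y=-y
    return np.column_stack([np.cross(y,z),y,z])
def delta(pos=None,R=None):
    s=observe();p=s["eef_pos"];R0=Ro.from_rotvec(s["eef_rot"]).as_matrix()
    print("t",round(s["t"],2),"p",np.round(p,4),"q",np.round(s["joint_pos"],2),"F",np.round(s["force"],1),"open",round(s["opening"],3))
    print(" tool x",np.round(R0[:,0],3),"y",np.round(R0[:,1],3),"z",np.round(R0[:,2],3))
    if pos is not None:
        d=R0.T@(np.array(pos)-p)/.5
        print(" shift now-axes",np.round(d,4),"min rows",np.ceil(np.linalg.norm(d)/.1))
    if R is not None:
        w=Ro.from_matrix(R0.T@R).as_rotvec()/np.pi
        print(" turn",np.round(w,4),"min rows",np.ceil(np.linalg.norm(w)/.0477))
        if pos is not None:print(" shift in new axes",np.round(R.T@(np.array(pos)-p)/.5,4))
E
python3 - <<'E'
from h import *
K=PIN-.105*JX;K[2]=.2;print(K)
delta(K,Rt(-19.4,0)); delta(None,Rt(-19.4,0,True))
for q in[(160,132),(177,152),(220,142)]:print(onz("top",*q,.027))
E
```

```text
[ 0.4525425  -0.06140544  0.2       ]
t 0.1 p [ 0.2125 -0.507   0.2182] q [-1.26  0.35  1.65  0.    1.14 -0.08] F [ 0.3 -0.2  0.2] open 1.002
 tool x [0.922 0.386 0.   ] y [ 0.386 -0.922 -0.001] z [-0.     0.001 -1.   ]
 shift now-axes [ 0.7872 -0.6363  0.0371] min rows 11.0
 turn [-3.000e-04  1.000e-04  2.341e-01] min rows 5.0
 shift in new axes [ 0.1568 -1.      0.0363]
t 0.1 p [ 0.2125 -0.507   0.2182] q [-1.26  0.35  1.65  0.    1.14 -0.08] F [ 0.3 -0.2  0.2] open 1.002
 tool x [0.922 0.386 0.   ] y [ 0.386 -0.922 -0.001] z [-0.     0.001 -1.   ]
 turn [-1.000e-04 -4.000e-04 -7.659e-01] min rows 17.0
[0.79268343 0.34163097 0.027     ]
[0.71579876 0.27756337 0.027     ]
[0.75225678 0.11492661 0.027     ]
```

```bash
python3 -m creep '[[[0.05,-0.04,0.002,0,0,0,1],[0.06,-0.05,0.003,0,0,0,1],[0.06,-0.05,0.003,0,0,0,1],[0.06,-0.05,0.003,0,0,0,1],[0.06,-0.05,0.003,0,0,0,1],[0.06,-0.05,0.003,0,0,0,1],[0.06,-0.05,0.003,0,0,0,1],[0.06,-0.05,0.003,0,0,0,1],[0.06,-0.05,0.003,0,0,0,1],[0.06,-0.05,0.003,0,0,0,1]]]'
python3 -m creep '[[[0.06,-0.05,0.003,0,0,0,1],[0.06,-0.04,0.003,0,0,0,1],[0.05,-0.04,0,0,0,0,1],[0.027,-0.02,0,0,0,0,1],[0,0,0,0,0,0.047,1],[0,0,0,0,0,0.047,1],[0,0,0,0,0,0.047,1],[0,0,0,0,0,0.047,1],[0,0,0,0,0,0.046,1]]]'
python3 - <<'E'
from h import *
K=PIN-.105*JX;K[2]=.084
delta(K,Rt(-19.4,0))
E
```

```text
t: 1.1
eef_pos: [0.3903, -0.1657, 0.2041]
eef_rot: [-3.08, -0.619, 0.0]
force: [0.9, -0.6, -0.0]
opening: 0.999
t: 2.0
eef_pos: [0.4516, -0.06, 0.2009]
eef_rot: [-3.095, 0.538, 0.001]
force: [-0.0, 0.5, -0.2]
opening: 0.998
t 2.0 p [ 0.4516 -0.06    0.2009] q [-0.23  0.2   1.9   0.    1.04  1.68] F [-0.   0.5 -0.2] open 0.998
 tool x [ 0.941 -0.338 -0.001] y [-0.338 -0.941  0.   ] z [-0.001  0.    -1.   ]
 shift now-axes [0.0028 0.0021 0.2338] min rows 3.0
 turn [ 0.      0.0002 -0.0018] min rows 1.0
 shift in new axes [0.0027 0.0021 0.2338]
```

```bash
python3 -m creep '[[[0.003,0.002,0.08,0,0,0,0.7],[0,0,0.08,0,0,0,0.7],[0,0,0.06,0,0,0,0.6],[0,0,0.014,0,0,0,0.6],[0,0,0,0,0,0,0.1],[0,0,0,0,0,0,0.1],[0,0,0,0,0,0,0.1],[0,0,0,0,0,0,0.1],[0,0,0,0,0,0,0.1]]]' 12
python3 - <<'E'
from h import *
K=PIN-.105*JX;K[2]=.084
delta(K,Rt(-19.4,0))
im,d=grab_frame("top");crop(im,225,310,160,235,8,"pics/t1.png")
im,d=grab_frame("side");crop(im,215,315,145,225,8,"pics/s1.png")
E
```

```text
t: 2.9
eef_pos: [0.4531, -0.0618, 0.0849]
eef_rot: [3.096, -0.528, 0.002]
force: [-4.0, -5.7, 6.8]
opening: 0.276
t 2.9 p [ 0.4531 -0.0618  0.0849] q [-0.24  0.39  2.   -0.    0.75  1.67] F [-4.  -5.7  6.8] open 0.276
 tool x [ 0.943 -0.331  0.001] y [-0.331 -0.943  0.   ] z [ 0.001 -0.001 -1.   ]
 shift now-axes [-0.0014 -0.0003  0.0017] min rows 1.0
 turn [ 0.0002 -0.0004  0.0002] min rows 1.0
 shift in new axes [-0.0014 -0.0003  0.0017]
```

View pics/s1.png

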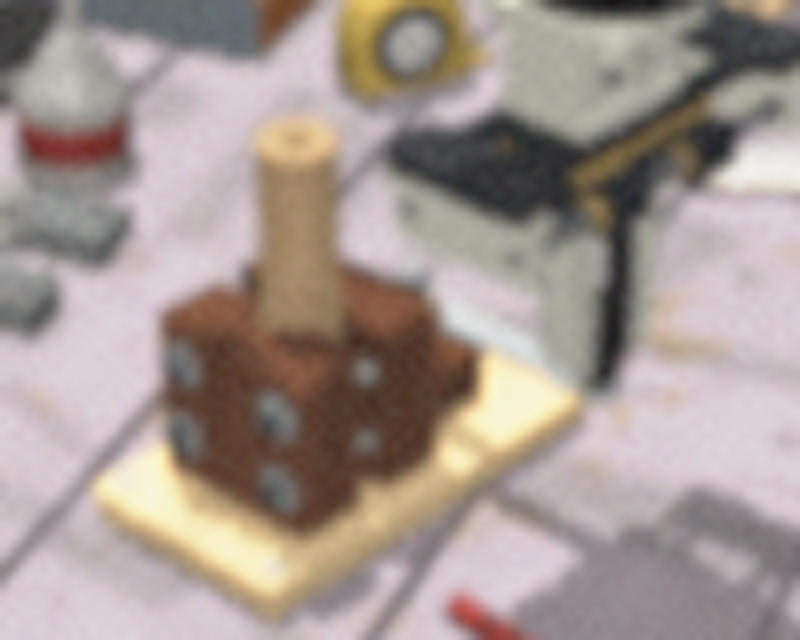

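```bash
python3 -m creep '[[[0.0026,0.033,0,0,0,0,0.1],[0.0077,0.032,0,0,0,0,0.1],[0.0126,0.0305,0,0,0,0,0.1],[0.017,0.028,0,0,0,0,0.1],[0.0214,0.025,0,0,0,0,0.1],[0,0,0,0,0,0,0.1]]]'
python3 - <<'E'
from h import *
delta()
E
```

```text
t: 3.6
eef_pos: [0.4576, -0.143, 0.0846]
eef_rot: [3.096, -0.53, 0.001]
force: [-2.5, -4.6, 6.2]
opening: 0.26
t 3.6 p [ 0.4576 -0.143   0.0846] q [-0.4   0.42  1.94 -0.    0.77  1.51] F [-2.5 -4.6  6.2] open 0.26
 tool x [ 0.943 -0.333  0.001] y [-0.333 -0.943  0.001] z [ 0.001 -0.001 -1.   ]
```

```bash
python3 -m creep '[[[0.025,0.0214,0,0,0,0,0.1],[0.028,0.017,0,0,0,0,0.1],[0.0305,0.0126,0,0,0,0,0.1],[0.032,0.0077,0,0,0,0,0.1],[0.033,0.0026,0,0,0,0,0.1],[0.002,0,0,0,0,0,0.1]]]'
python3 - <<'E'
from h import *
K=PIN-.105*JY;K[2]=.084
delta(K)
v=observe()["eef_pos"]-PIN; print("angle",np.arctan2(-v@JY,-v@JX),np.linalg.norm(v[:2]))
E
```

```text
t: 4.2
eef_pos: [0.5189, -0.1962, 0.0844]
eef_rot: [3.096, -0.528, 0.002]
force: [-1.3, -6.2, 2.0]
opening: 0.258
t 4.2 p [ 0.5189 -0.1962  0.0844] q [-0.44  0.53  1.75 -0.    0.86  1.46] F [-1.3 -6.2  2. ] open 0.258
 tool x [ 0.943 -0.332  0.001] y [-0.332 -0.943  0.001] z [ 0.001 -0.001 -1.   ]
 shift now-axes [-0.0047 -0.0001  0.0008] min rows 1.0
angle 1.5933749903077834 0.10507391933783643
```

```bash
python3 -m creep '[[[0,0,0,0,0,0,0.8],[0,0,0,0,0,0,0.8],[0,0,-0.05,0,0,0,0.8],[0,0,-0.09,0,0,0,0.8],[0,0,-0.09,0,0,0,0.8],[0,0,-0.09,0,0,0,0.8],[0,0,0,0,0,0,0.8]]]'
python3 - <<'E'
from h import *
im,d=grab_frame("top");crop(im,225,310,160,235,8,"pics/t2.png")
im,d=grab_frame("side");crop(im,215,315,145,225,8,"pics/s2.png")
R=Rt(-19.4,45);G=SEAT.copy();G[2]=.153
delta(G-.09*R[:,2],R)
E
```

```text
t: 4.9
eef_pos: [0.5198, -0.1959, 0.25]
eef_rot: [3.095, -0.528, 0.015]
force: [0.3, -0.2, -0.1]
opening: 0.785
t 5.0 p [ 0.5179 -0.1951  0.2446] q [-0.44  0.33  1.61  0.    1.2   1.46] F [-0.   0.6 -0.7] open 0.797
 tool x [ 0.943 -0.332  0.001] y [-0.332 -0.943 -0.   ] z [ 0.001 -0.    -1.   ]
 shift now-axes [-0.1293 -0.3469  0.0557] min rows 4.0
 turn [-1.000e-04  2.496e-01  1.000e-04] min rows 6.0
 shift in new axes [-0.131  -0.3469 -0.052 ]
```

View pics/s2.png

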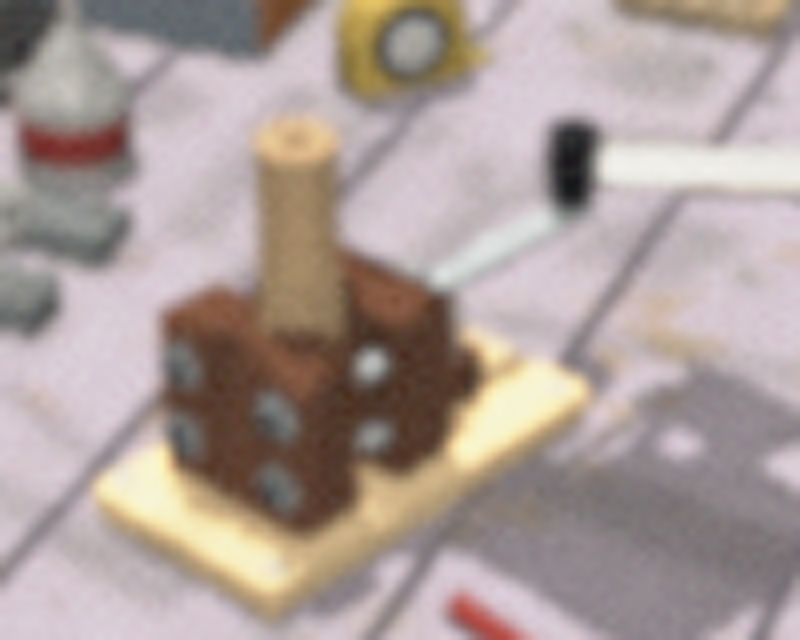

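View pics/t2.png

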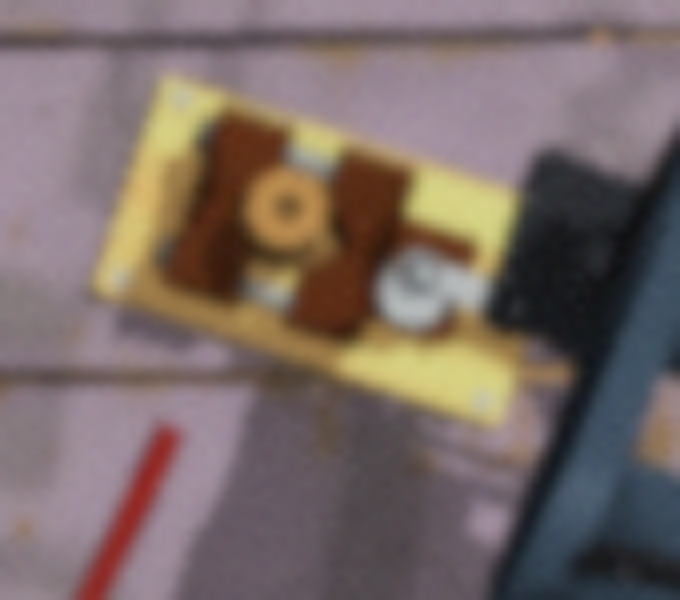

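```bash
python3 -m creep '[[[-0.03,-0.05,0,0,0,0,0.8],[-0.03,-0.08,0.01,0,0,0,0.8],[-0.03,-0.08,0.01,0,0,0,0.8],[-0.02,-0.08,0.02,0,0,0,0.8],[-0.02,-0.057,0.015,0,0,0,0.8]]]'
python3 -m creep '[[[0,0,0,0,0.04,0,0.8],[0,0,0,0,0.042,0,0.8],[0,0,0,0,0.042,0,0.8],[0,0,0,0,0.042,0,0.8],[0,0,0,0,0.042,0,0.8],[0,0,0,0,0.0416,0,0.8],[0,0,0,0,0,0,0.8]]]'
python3 - <<'E'
from h import *
R=Rt(-19.4,45);G=SEAT.copy();G[2]=.153
delta(G+.0188*R[:,2],R)
E
```

```text
t: 5.5
eef_pos: [0.513, -0.0079, 0.2145]
eef_rot: [-3.097, 0.528, 0.005]
force: [0.6, -0.4, -0.4]
opening: 0.798
t: 6.2
eef_pos: [0.5126, -0.0177, 0.2156]
eef_rot: [2.803, -0.494, 0.969]
force: [-0.1, -0.3, 0.6]
opening: 0.798
t 6.2 p [ 0.5126 -0.0177  0.2156] q [-0.    0.09  2.18 -0.77  0.34  2.59] F [-0.1 -0.3  0.6] open 0.798
 tool x [ 0.74  -0.262  0.62 ] y [-0.348 -0.937  0.02 ] z [ 0.576 -0.231 -0.784]
 shift now-axes [ 0.0254 -0.0214  0.2132] min rows 3.0
 turn [0.0084 0.0371 0.0001] min rows 1.0
 shift in new axes [ 0.0004 -0.0157  0.2152]
```

Run:
```python
from h import *
R=Rt(-19.4,38);G=SEAT.copy();G[2]=.155
delta(G+.0138*R[:,2],R)
```

```text
t 6.2 p [ 0.5126 -0.0177  0.2156] q [-0.    0.09  2.18 -0.77  0.34  2.59] F [-0.1 -0.3  0.6] open 0.798
 tool x [ 0.74  -0.262  0.62 ] y [-0.348 -0.937  0.02 ] z [ 0.576 -0.231 -0.784]
 shift now-axes [ 0.0233 -0.021   0.2003] min rows 3.0
 turn [ 0.0084 -0.0018 -0.0004] min rows 1.0
 shift in new axes [ 0.0245 -0.0157  0.2006]
```

```bash
python3 -m creep '[[[0,0,0,0.0084,-0.0018,-0.0004,0.8],[0.0245,-0.0157,0,0,0,0,0.8],[0,0,0.05,0,0,0,0.8],[0,0,0.05,0,0,0,0.8],[0,0,0,0,0,0,0.8]]]'
python3 - <<'E'
from h import *
R=Rt(-19.4,38);G=SEAT.copy();G[2]=.155
delta(G+.0138*R[:,2],R)
E
```

```text
t: 6.7
eef_pos: [0.5552, -0.0246, 0.1833]
eef_rot: [2.831, -0.486, 0.971]
force: [-0.3, -0.0, 0.3]
opening: 0.8
t 6.7 p [ 0.5552 -0.0246  0.1833] q [-0.04  0.22  2.12 -0.84  0.25  2.63] F [-0.3 -0.   0.3] open 0.8
 tool x [ 0.744 -0.264  0.614] y [-0.334 -0.943 -0.   ] z [ 0.578 -0.204 -0.79 ]
 shift now-axes [-0.0025 -0.0005  0.0972] min rows 1.0
 turn [ 0.0002  0.0009 -0.0005] min rows 1.0
 shift in new axes [-0.0027 -0.0004  0.0972]
```

```bash
python3 -m creep '[[[-0.0025,0,0.05,0,0,0,0.8],[0,0,0.047,0,0,0,0.8],[0,0,0,0,0,0,0.2],[0,0,0,0,0,0,0.2],[0,0,0,0,0,0,0.2],[0,0,0,0,0,0,0.2],[0,0,0,0,0,0,0.2]]]' 10
python3 - <<'E'
from h import *
R=Rt(-19.4,38);G=SEAT.copy();G[2]=.155
delta(G+.0138*R[:,2],R)
im,d=grab_frame("side");crop(im,215,315,125,205,8,"pics/s3.png")
E
```

```text
t: 7.4
eef_pos: [0.5834, -0.0343, 0.1501]
eef_rot: [2.831, -0.486, 0.976]
force: [-0.1, 0.2, 0.3]
opening: 0.42
t 7.4 p [ 0.5834 -0.0343  0.1501] q [-0.06  0.33  2.08 -1.08  0.19  2.87] F [-0.1  0.2  0.3] open 0.42
 tool x [ 0.743 -0.263  0.616] y [-0.332 -0.943 -0.002] z [ 0.581 -0.203 -0.788]
 shift now-axes [-0.0088  0.      0.0083] min rows 1.0
 turn [-0.0005 -0.0001 -0.0005] min rows 1.0
 shift in new axes [-0.0088  0.      0.0083]
```

View pics/s3.png

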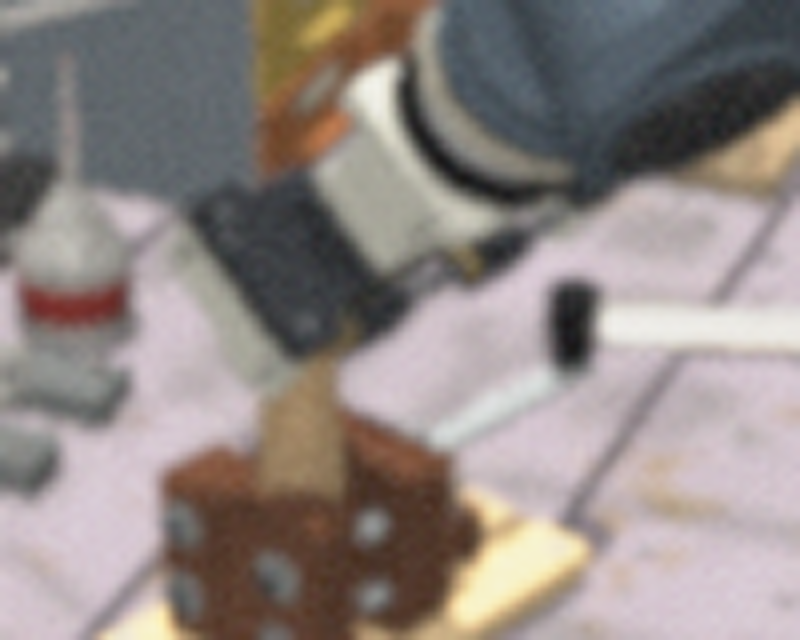

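```bash
python3 -m creep '[[[-0.003,0,-0.002,0,-0.03,0,0.2],[-0.002,0,0,0,0,0,0.2],[0,0,0,0,0,0,0.2]]]' 10
python3 - <<'E'
from h import *
R=Rt(-19.4,33);G=SEAT.copy();G[2]=.155
delta(G+.0138*R[:,2],R);print(observe()["joint_pos"][5])
E
```

```text
t: 7.75
eef_pos: [0.5826, -0.0375, 0.1498]
eef_rot: [2.84, -0.495, 0.926]
force: [-0.6, 1.9, 3.6]
opening: 0.364
t 7.75 p [ 0.5826 -0.0375  0.1498] q [-0.06  0.33  2.06 -0.88  0.22  2.66] F [-0.6  1.9  3.6] open 0.364
 tool x [ 0.76  -0.271  0.59 ] y [-0.34  -0.94   0.007] z [ 0.553 -0.206 -0.807]
 shift now-axes [-0.011  -0.0066  0.0076] min rows 1.0
 turn [ 0.0033 -0.0177 -0.0011] min rows 1.0
 shift in new axes [-0.0106 -0.0066  0.0083]
2.662760778154091
```

```bash
python3 -m creep '[[[0,0,0,0,0,0,0.2],[0.012,0,-0.016,0,0,0,0.2],[0.024,0,-0.032,0,0,0,0.2],[0.024,0,-0.032,0,0,0,0.2],[0.024,0,-0.032,0,0,0,0.2],[0.024,0,-0.032,0,0,0,0.2],[0.024,0,-0.032,0,0,0,0.2],[0,0,0,0,0,0,0.2]]]' 25
python3 - <<'E'
from h import *
delta(None,Rt(-19.4,36))
im,d=grab_frame("side");crop(im,200,320,85,205,5,"pics/s4.png")
im,d=grab_frame("top");crop(im,225,310,160,235,8,"pics/t4.png")
E
```

```text
t: 8.55
eef_pos: [0.5846, -0.0377, 0.2613]
eef_rot: [2.838, -0.495, 0.928]
force: [-0.1, -0.1, -1.5]
opening: 0.363
t 8.55 p [ 0.5846 -0.0377  0.2613] q [-0.06  0.15  1.95 -0.4   0.46  2.16] F [-0.1 -0.1 -1.5] open 0.363
 tool x [ 0.759 -0.271  0.592] y [-0.341 -0.94   0.007] z [ 0.554 -0.207 -0.806]
 turn [ 0.0036 -0.0016 -0.0011] min rows 1.0
```

View pics/s4.png

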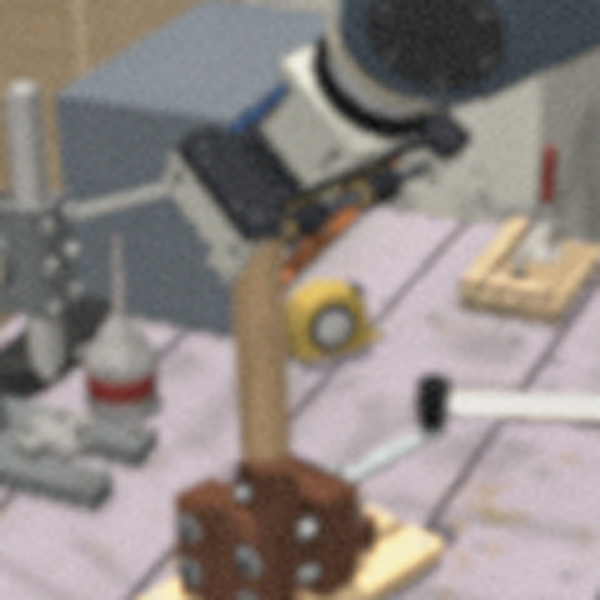

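```bash
cat > kin.py <<'E'
import numpy as np
from scipy.optimize import least_squares
from scipy.spatial.transform import Rotation as Ro
def rz(a):return Ro.from_rotvec([0,0,a]).as_matrix()
def ry(a):return Ro.from_rotvec([0,a,0]).as_matrix()
def fk(q,P):
    a,h,L1,L2,b,Lt=P
    R=rz(q[0])@ry(q[1]);p=rz(q[0])@np.array([a,0,h])+R@[0,0,L1]
    R=R@ry(q[2]);p=p+R@np.array([b,0,L2])
    R=R@rz(q[3])@ry(q[4])
    p=p+R@[0,0,Lt]
    return p,R@rz(q[5])@rz(S6)
S6=-np.pi/2
E
python3 - <<'E'
from kin import *
from h import *
D=[([-1.2586,.3512,1.6524,0,1.1391,-.0846],[.2125,-.5069,.2181]),([-.23,.2,1.9,0,1.04,1.68],[.4516,-.06,.2009]),([-.24,.39,2.0,0,.75,1.67],[.4531,-.0618,.0849]),([-.4,.42,1.94,0,.77,1.51],[.4576,-.143,.0846]),([-.44,.53,1.75,0,.86,1.46],[.5189,-.1962,.0844]),([-.44,.33,1.61,0,1.2,1.46],[.5179,-.1951,.2446]),([0,.09,2.18,-.77,.34,2.59],[.5126,-.0177,.2156]),([-.04,.22,2.12,-.84,.25,2.63],[.5552,-.0246,.1833]),([-.06,.33,2.06,-.88,.22,2.66],[.5826,-.0375,.1498]),([-.06,.15,1.95,-.4,.46,2.16],[.5846,-.0377,.2613])]
f=lambda P:np.concatenate([fk(q,P)[0]-p for q,p in D])
s=least_squares(f,[0,.3,.4,.4,0,.25]);print(np.round(s.x,4),np.abs(s.fun).max())
for q,p in D[5:10:2]:print(np.round(fk(q,s.x)[1],2).tolist())
print(observe()["eef_rot"],observe()["joint_pos"])
np.save("P.npy",s.x)
E
```

```text
[0.0418 0.2419 0.413  0.4064 0.0133 0.2262] 0.049194024655066386
[[-0.95, 0.32, 0.0], [0.32, 0.95, -0.0], [-0.0, -0.0, -1.0]]
[[-0.75, 0.33, 0.57], [0.26, 0.94, -0.21], [-0.61, -0.01, -0.79]]
[[-0.76, 0.34, 0.56], [0.27, 0.94, -0.21], [-0.59, -0.01, -0.81]]
[ 2.84030998 -0.49511801  0.92164503] [-0.062176    0.14904067  1.95581448 -0.39770353  0.46038732  2.15937531]
```

```bash
cat > kin.py <<'E'
import numpy as np
from scipy.optimize import least_squares
from scipy.spatial.transform import Rotation as Ro
def rz(a):return Ro.from_rotvec([0,0,a]).as_matrix()
def ry(a):return Ro.from_rotvec([0,a,0]).as_matrix()
def fk(q,P):
    a,h,L1,L2,b,Lt,c,w,v=P
    R=rz(q[0])@ry(q[1]);p=rz(q[0])@np.array([a,c,h])+R@[0,0,L1]
    R=R@ry(q[2]);p=p+R@np.array([b,0,L2])
    R=R@rz(q[3]);p=p+R@[0,w,0]
    R=R@ry(q[4])
    p=p+R@[v,0,Lt]
    return p,R@rz(q[5])@rz(np.pi/2)
LO=[-2.75,-.79,.01,-1.57,.07,-2.87];HI=[2.75,2.1,2.65,4.71,3.14,2.87]
def ik(p,R,P,q0):
    f=lambda q:np.concatenate([(fk(q,P)[0]-p)*5,Ro.from_matrix(fk(q,P)[1].T@R).as_rotvec()])
    s=least_squares(f,np.clip(q0,np.array(LO)+.01,np.array(HI)-.01),bounds=(LO,HI));return s.x,np.abs(s.fun).max()
E
cat > fit.py <<'E'
from kin import *
D=[([-1.2586,.3512,1.6524,0,1.1391,-.0846],[.2125,-.5069,.2181]),([-.23,.2,1.9,0,1.04,1.68],[.4516,-.06,.2009]),([-.24,.39,2.0,0,.75,1.67],[.4531,-.0618,.0849]),([-.4,.42,1.94,0,.77,1.51],[.4576,-.143,.0846]),([-.44,.53,1.75,0,.86,1.46],[.5189,-.1962,.0844]),([-.44,.33,1.61,0,1.2,1.46],[.5179,-.1951,.2446]),([0,.09,2.18,-.77,.34,2.59],[.5126,-.0177,.2156]),([-.04,.22,2.12,-.84,.25,2.63],[.5552,-.0246,.1833]),([-.06,.33,2.06,-.88,.22,2.66],[.5826,-.0375,.1498]),([-.0622,.149,1.9558,-.3977,.4604,2.1594],[.5846,-.0377,.2613])]
f=lambda P:np.concatenate([fk(q,P)[0]-p for q,p in D]+[(P-np.array([0,.3,.4,.4,0,.25,0,0,0]))*.003])
s=least_squares(f,[0,.3,.4,.4,0,.25,0,0,0]);print(np.round(s.x,4),np.round(np.abs(s.fun[:-9]).reshape(-1,3).max(1),4))
np.save("P.npy",s.x)
E
python3 fit.py
cat > plan.py <<'E'
from kin import *
from h import *
P=np.load("P.npy")
q0=observe()["joint_pos"];print(np.round(Ro.from_matrix(fk(q0,P)[1]).as_rotvec(),3),observe()["eef_rot"])
for az,r in[(29,.5),(29,.54),(29,.58),(60,.54),(0,.54),(-20,.54)]:
  C=np.array([r*np.cos(np.radians(29)),r*np.sin(np.radians(29)),.019]);d=np.array([np.cos(np.radians(az)),np.sin(np.radians(az)),0])
  for fl in(False,True):
    R=Rt(az,-54,fl);q,e=ik(C+.067*d+.0188*R[:,2],R,P,[.5,.5,1.6,0,1.8,-1.5 if fl else 1.5]);print(az,r,fl,"lay",np.round(q,2),round(e,4))
    for t in(30,40,50):
      R=Rt(az,t,fl);q,e=ik(C-.057*d+.0188*R[:,2],R,P,[.5,.2,2.2,0,.6,-1.5 if fl else 1.5]);print("   re",t,np.round(q,2),round(e,4))
for az in(-64.4,-19.4,25.6,70.6):
  for t in(-40,-50,-60):
   for fl in(False,True):
    R=Rt(az,t,fl);q,e=ik(SEAT+[0,0,.137]+.0188*R[:,2],R,P,[0,.5,1.6,0,1.8,-1.5 if fl else 1.5]);print("ins",az,t,fl,np.round(q,2),round(e,4))
E
python3 plan.py
```

```text
[-0.004   0.2652  0.4907  0.4395  0.0449  0.2836  0.0475 -0.002  -0.0028] [0.0011 0.0009 0.0022 0.0021 0.0024 0.0011 0.0013 0.0017 0.003  0.001 ]
[ 2.84  -0.495  0.922] [ 2.84030998 -0.49511801  0.92164503]
29 0.5 False lay [ 0.45  1.15  1.03 -0.05  1.9   1.52] 0.0
   re 30 [ 0.35  0.54  2.36  2.86  0.28 -1.43] 0.0
   re 40 [ 0.33  0.62  2.44  2.94  0.62 -1.55] 0.0
   re 50 [ 0.3   0.75  2.5   2.95  0.98 -1.6 ] 0.0
29 0.5 True lay [ 0.45  1.15  1.03 -0.05  1.9  -1.62] 0.0
   re 30 [ 0.37  0.48  2.26  1.18  0.07 -2.87] 0.1487
   re 40 [ 0.37  0.46  2.26  1.19  0.07 -2.87] 0.2961
   re 50 [ 0.37  0.43  2.26  1.2   0.07 -2.87] 0.4432
29 0.54 False lay [ 0.45  1.22  0.86 -0.05  2.    1.52] 0.0
   re 30 [ 0.37  0.56  2.27  2.81  0.21 -1.37] 0.0
   re 40 [ 0.35  0.62  2.35  2.94  0.53 -1.52] 0.0
   re 50 [ 0.33  0.73  2.41  2.97  0.87 -1.57] 0.0
29 0.54 True lay [ 0.45  1.22  0.86 -0.05  2.   -1.62] 0.0
   re 30 [ 0.38  0.52  2.19  1.19  0.07 -2.87] 0.1181
   re 40 [ 0.38  0.5   2.19  1.2   0.07 -2.87] 0.268
   re 50 [ 0.38  0.48  2.18  1.21  0.07 -2.87] 0.4178
29 0.58 False lay [ 0.45  1.
[... 2469 characters left out ...]
  0.82  1.22 -0.29  1.74  1.17] 0.0
ins 25.6 -40 True [-0.    0.82  1.22 -0.29  1.74 -1.97] 0.0
ins 25.6 -50 False [ 0.01  0.91  1.13 -0.35  1.91  1.16] 0.0
ins 25.6 -50 True [ 0.01  0.91  1.13 -0.35  1.91 -1.98] 0.0
ins 25.6 -60 False [ 0.03  1.    1.04 -0.41  2.07  1.15] 0.0
ins 25.6 -60 True [ 0.03  1.    1.04 -0.41  2.07 -1.99] 0.0
ins 70.6 -40 False [ 0.13  0.68  1.5  -0.63  1.37  0.73] 0.0
ins 70.6 -40 True [ 0.13  0.68  1.5  -0.63  1.37 -2.41] 0.0
ins 70.6 -50 False [ 0.17  0.75  1.46 -0.73  1.49  0.79] 0.0
ins 70.6 -50 True [ 0.17  0.75  1.46 -0.73  1.49 -2.35] 0.0
ins 70.6 -60 False [ 0.21  0.83  1.42 -0.83  1.61  0.84] 0.0
ins 70.6 -60 True [ 0.21  0.83  1.42 -0.83  1.61 -2.3 ] 0.0
```

```bash
cat > plan2.py <<'E'
from kin import *
from h import *
P=np.load("P.npy")
q0=observe()["joint_pos"]
c29=np.array([np.cos(np.radians(29)),np.sin(np.radians(29)),0])
for r in (.54,.58):
 for az in range(-150,181,30):
  C=r*c29+[0,0,.019];d=np.array([np.cos(np.radians(az)),np.sin(np.radians(az)),0])
  R=Rt(az,-54);ql,e=ik(C+.067*d+.0188*R[:,2],R,P,[.5,1,1.2,0,1.5,1.5])
  out=f"{r} {az} lay {np.round(ql,2)} {e:.3f}"
  for fl in(0,1):
   for t in(20,30,40):
    R=Rt(az,t,fl);qr,e2=ik(C-.057*d+.0188*R[:,2],R,P,[.5,.5,2,ql[3],.8,ql[5]-np.pi*fl])
    if e+e2<.01: print(out,"re",fl,t,np.round(qr,2),round(e2,3))
E
python3 plan2.py
```

```text
0.54 -120 lay [-0.09  0.77  2.28  1.95  0.91  1.68] 0.000 re 1 20 [ 0.55  0.85  1.44 -0.18  1.17  1.17] 0.0
0.54 -120 lay [-0.09  0.77  2.28  1.95  0.91  1.68] 0.000 re 1 30 [ 0.58  0.93  1.31 -0.23  1.38  1.2 ] 0.0
0.54 -120 lay [-0.09  0.77  2.28  1.95  0.91  1.68] 0.000 re 1 40 [ 0.6   1.02  1.19 -0.28  1.58  1.22] 0.0
0.54 -90 lay [-0.14  0.81  1.96  1.19  1.04  2.  ] 0.000 re 1 20 [ 0.64  0.79  1.58 -0.33  1.02  0.85] 0.0
0.54 -90 lay [-0.14  0.81  1.96  1.19  1.04  2.  ] 0.000 re 1 30 [ 0.69  0.85  1.49 -0.43  1.18  0.93] 0.0
0.54 -90 lay [-0.14  0.81  1.96  1.19  1.04  2.  ] 0.000 re 1 40 [ 0.74  0.93  1.41 -0.51  1.35  0.99] 0.0
0.54 -60 lay [-0.04  0.93  1.59  0.77  1.35  2.1 ] 0.000 re 1 20 [ 0.69  0.7   1.77 -0.49  0.8   0.54] 0.0
0.54 -60 lay [-0.04  0.93  1.59  0.77  1.35  2.1 ] 0.000 re 1 30 [ 0.76  0.75  1.73 -0.66  0.91  0.72] 0.0
0.54 -60 lay [-0.04  0.93  1.59  0.77  1.35  2.1 ] 0.000 re 1 40 [ 0.83  0.81  1.69 -0.79  1.04  0.86] 0.0
0.54 -30 lay [0.1  1.06 1.23 0.5  1.67 2.03] 0.000 re 1 20 [ 0.67  0.62  1.96 -0.68  0.53  0.22] 0.0
0.54 -30 lay [0.1  1.06 1.23 0.5 
[... 4521 characters left out ...]
7] 0.000 re 0 40 [ 0.02  0.74  1.88  1.05  0.84 -0.83] 0.0
0.58 120 lay [ 0.89  0.96  1.51 -0.91  1.29  0.92] 0.000 re 0 20 [ 0.18  0.76  1.64  0.42  0.91 -0.63] 0.0
0.58 120 lay [ 0.89  0.96  1.51 -0.91  1.29  0.92] 0.000 re 0 30 [ 0.12  0.8   1.61  0.56  1.03 -0.77] 0.0
0.58 120 lay [ 0.89  0.96  1.51 -0.91  1.29  0.92] 0.000 re 0 40 [ 0.06  0.86  1.56  0.68  1.17 -0.88] 0.0
0.58 150 lay [ 0.91  0.83  1.9  -1.4   0.95  1.06] 0.000 re 0 20 [ 0.25  0.84  1.44  0.27  1.12 -0.95] 0.0
0.58 150 lay [ 0.91  0.83  1.9  -1.4   0.95  1.06] 0.000 re 0 30 [ 0.21  0.91  1.35  0.35  1.3  -1.01] 0.0
0.58 150 lay [ 0.91  0.83  1.9  -1.4   0.95  1.06] 0.000 re 0 40 [ 0.17  0.99  1.26  0.43  1.48 -1.05] 0.0
```

```bash
cat >> h.py <<'E'
AZ=-35;CB=np.array([.465,.26,.017]);dB=np.array([np.cos(np.radians(AZ)),np.sin(np.radians(AZ)),0])
def rows(R1):
    pass
E
python3 - <<'E'
from kin import *
from h import *
P=np.load("P.npy")
R=Rt(AZ,-54);T=CB+.067*dB+.0188*R[:,2];T[2]+=.165;print(T)
delta(T,R)
q,e=ik(T,R,P,[.1,1,1.2,.5,1.6,2]);print(np.round(q,2),e)
s=observe();R0=Ro.from_rotvec(s["eef_rot"]).as_matrix();q=s["joint_pos"]
print(R.T@R0)
for k in np.linspace(0,1,6):
    q,e=ik(s["eef_pos"]*(1-k)+T*k,R0,P,q);print(np.round(q,2),round(e,4))
w=Ro.from_matrix(R0.T@R).as_rotvec()
for k in np.linspace(0,1,8):
    q,e=ik(T,R0@Ro.from_rotvec(w*k).as_matrix(),P,q);print(np.round(q,2),round(e,4))
E
```

```text
[0.50742428 0.2302942  0.17094964]
t 8.65 p [ 0.5834 -0.0376  0.2583] q [-0.06  0.15  1.96 -0.4   0.46  2.16] F [ 0.9  0.4 -1.2] open 0.363
 tool x [ 0.762 -0.271  0.588] y [-0.341 -0.94   0.008] z [ 0.551 -0.207 -0.809]
 shift now-axes [-0.3638 -0.4533 -0.0532] min rows 6.0
 turn [ 0.0173 -0.4974  0.0914] min rows 11.0
 shift in new axes [-0.1125 -0.3517  0.452 ]
[0.08 0.8  1.32 0.55 1.8  2.16] 7.855993633398839e-11
[[-0.01771217  0.14625704  0.98908804]
 [-0.21488815  0.965569   -0.14662739]
 [-0.97647804 -0.21514038  0.01432658]]
[-0.06  0.15  1.96 -0.41  0.45  2.17] 0.0
[ 0.07  0.16  2.   -0.58  0.46  2.43] 0.0
[ 0.2   0.18  2.03 -0.72  0.49  2.68] 0.0
[ 0.33  0.22  2.03 -0.8   0.54  2.87] 0.0071
[ 0.43  0.26  1.99 -0.73  0.58  2.87] 0.0601
[ 0.52  0.31  1.94 -0.67  0.63  2.87] 0.1104
[ 0.52  0.31  1.94 -0.67  0.63  2.87] 0.1104
[ 0.49  0.32  1.89 -0.47  0.7   2.77] 0.0
[ 0.4   0.35  1.79 -0.14  0.85  2.47] 0.0
[0.31 0.41 1.69 0.08 1.04 2.3 ] 0.0
[0.23 0.49 1.58 0.23 1.24 2.2 ] 0.0
[0.17 0.59 1.48 0.35 1.44 2.16] 0.0
[0.12 0.69 1.4  0.45 1.63 2.15] 0.0
[0.08 0.8  1.32 0.55 1.8  2.16] 0.0
```

```bash
python3 -m creep '[[[0,0,0,0.0016,-0.0452,0.0083,0.2],[0,0,0,0.0016,-0.0452,0.0083,0.2],[0,0,0,0.0016,-0.0452,0.0083,0.2],[0,0,0,0.0016,-0.0452,0.0083,0.2],[0,0,0,0.0016,-0.0452,0.0083,0.2],[0,0,0,0.0016,-0.0452,0.0083,0.2],[0,0,0,0,0,0,0.2]]]' 25
python3 - <<'E'
from kin import *
from h import *
P=np.load("P.npy")
R=Rt(AZ,-54);T=CB+.067*dB+.0188*R[:,2];T[2]+=.165;print(T)
delta(T,R)
s=observe();R0=Ro.from_rotvec(s["eef_rot"]).as_matrix();q=s["joint_pos"]
for k in np.linspace(0,1,6):
    q,e=ik(s["eef_pos"]*(1-k)+T*k,R0,P,q);print(np.round(q,2),round(e,4))
E
```

```text
t: 9.35
eef_pos: [0.5841, -0.0391, 0.2554]
eef_rot: [-2.931, 0.73, 0.328]
force: [0.3, 0.7, -1.8]
opening: 0.363
[0.50742428 0.2302942  0.17094964]
t 9.35 p [ 0.5841 -0.0391  0.2554] q [-0.2   0.49  1.37  0.11  1.5   1.84] F [ 0.3  0.7 -1.8] open 0.363
 tool x [ 0.862 -0.451 -0.232] y [-0.474 -0.879 -0.047] z [-0.183  0.151 -0.971]
 shift now-axes [-0.3362 -0.3931  0.2733] min rows 6.0
 turn [ 0.0083 -0.2241  0.0401] min rows 5.0
 shift in new axes [-0.1189 -0.3533  0.4509]
[-0.2   0.49  1.36  0.11  1.5   1.84] 0.0
[-0.12  0.47  1.44  0.13  1.44  1.91] 0.0
[-0.03  0.46  1.5   0.15  1.38  1.98] 0.0
[0.06 0.45 1.55 0.17 1.32 2.06] 0.0
[0.15 0.46 1.58 0.19 1.26 2.14] 0.0
[0.25 0.48 1.6  0.21 1.21 2.22] 0.0
```

```bash
python3 -m creep '[[[-0.042,-0.049,0.034,0,0,0,0.2],[-0.042,-0.049,0.034,0,0,0,0.2],[-0.042,-0.049,0.034,0,0,0,0.2],[-0.042,-0.049,0.034,0,0,0,0.2],[-0.042,-0.049,0.034,0,0,0,0.2],[-0.042,-0.049,0.034,0,0,0,0.2],[-0.042,-0.049,0.034,0,0,0,0.2],[-0.042,-0.049,0.034,0,0,0,0.2]]]'
python3 -m creep '[[[0,0,0,0.0017,-0.0448,0.008,0.2],[0,0,0,0.0017,-0.0448,0.008,0.2],[0,0,0,0.0017,-0.0448,0.008,0.2],[0,0,0,0.0017,-0.0448,0.008,0.2],[0,0,0,0.0017,-0.0448,0.008,0.2],[0,0,0,0,0,0,0.2]]]'
python3 - <<'E'
from h import *
R=Rt(AZ,-54);T=CB+.067*dB+.0188*R[:,2];T[2]+=.165;delta(T,R)
im,d=grab_frame("side");crop(im,130,330,105,255,4,"pics/s5.png")
im,d=grab_frame("top");crop(im,130,290,130,250,5,"pics/t5.png")
E
```

```text
t: 10.15
eef_pos: [0.5056, 0.2319, 0.1735]
eef_rot: [-2.934, 0.725, 0.311]
force: [0.4, 0.5, -0.8]
opening: 0.364
t: 10.75
eef_pos: [0.5059, 0.2298, 0.1708]
eef_rot: [-2.464, 0.777, 1.25]
force: [0.3, -0.0, -1.4]
opening: 0.365
t 10.75 p [0.5059 0.2298 0.1708] q [0.08 0.79 1.34 0.55 1.79 2.16] F [ 0.3 -0.  -1.4] open 0.365
 tool x [ 0.484 -0.34  -0.807] y [-0.573 -0.819  0.001] z [-0.661  0.462 -0.591]
 shift now-axes [ 0.0009 -0.0025 -0.0017] min rows 1.0
 turn [ 0.0003 -0.0013 -0.0002] min rows 1.0
 shift in new axes [ 0.0009 -0.0025 -0.0017]
```

View pics/s5.png

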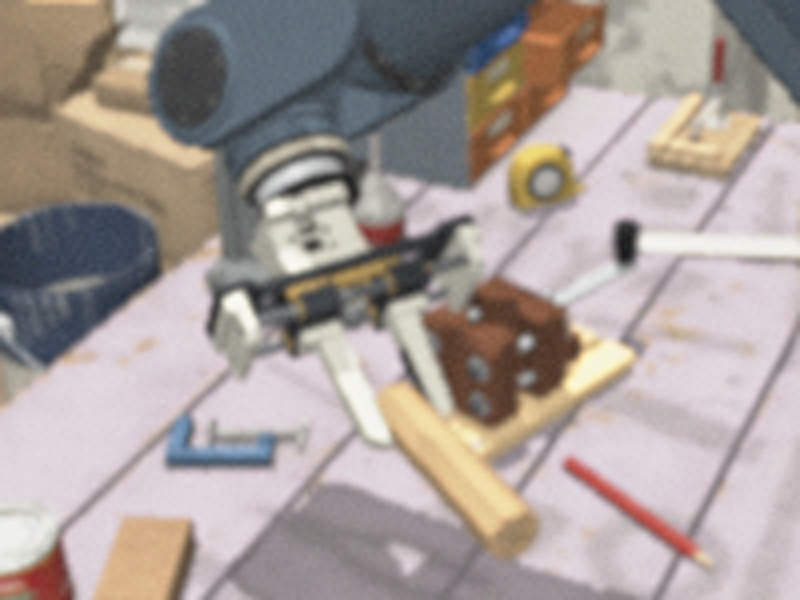

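View pics/t5.png

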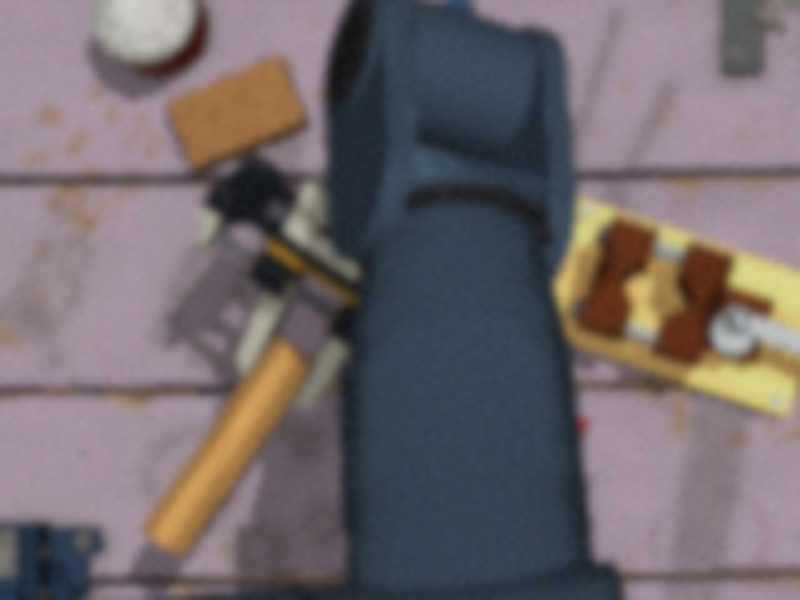

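Run:
```python
from h import *
C=lambda x,y:(130+x/5-.4,130+y/5-.4)
for p in[(168,98),(192,168),(305,125),(282,57)]:print("block",onz("top",*C(*p),.027))
for z in(.18,.2,.24):print(z,"grip corner",onz("top",*C(235,160),z),onz("top",*C(205,205),z))
print("blank far end top", onz("top",*C(165,540),.2))
```

```text
block [0.72698582 0.32960139 0.027     ]
block [0.673628   0.31158948 0.027     ]
block [0.70538646 0.22629289 0.027     ]
block [0.75734171 0.24344479 0.027     ]
0.18 grip corner [0.65988743 0.25593539 0.18      ] [0.62908783 0.27656728 0.18      ]
0.2 grip corner [0.65734271 0.25289733 0.2       ] [0.62694343 0.27326106 0.2       ]
0.24 grip corner [0.65225328 0.2468212  0.24      ] [0.62265463 0.2666486  0.24      ]
blank far end top [0.40135521 0.30070341 0.2       ]
```

```bash
sed -i 's/CB=np.array(\[.465/CB=np.array([.450/' h.py; python3 -m creep '[[[0.0295,0.002,0.0254,0,0,0,0.2],[0.0295,0.002,0.0254,0,0,0,0.2],[0.0295,0.002,0.0254,0,0,0,0.2],[0.0295,0.002,0.0254,0,0,0,0.2],[0.0295,0.002,0.0254,0,0,0,0.2],[0.0295,0.002,0.0254,0,0,0,0.2],[0.0295,0.002,0.0254,0,0,0,0.2],[0.018,0.001,0.015,0,0,0,0.2],[0,0,0,0,0,0,0.2]]]'
python3 - <<'E'
from h import *
R=Rt(AZ,-54);T=CB+.067*dB+.0188*R[:,2];delta(T,R)
im,d=grab_frame("side");crop(im,130,330,135,285,4,"pics/s6.png")
E
```

```text
t: 11.75
eef_pos: [0.4933, 0.2319, 0.0256]
eef_rot: [-2.465, 0.769, 1.246]
force: [-0.2, -0.3, -0.5]
opening: 0.363
t 11.75 p [0.4933 0.2319 0.0256] q [0.08 0.98 1.38 0.54 1.58 2.03] F [-0.2 -0.3 -0.5] open 0.363
 tool x [ 0.488 -0.335 -0.806] y [-0.571 -0.821 -0.004] z [-0.661  0.462 -0.592]
 shift now-axes [0.032  0.0038 0.0229] min rows 1.0
 turn [ 0.0001 -0.0016  0.0018] min rows 1.0
 shift in new axes [0.0321 0.0036 0.0227]
```

View pics/s6.png

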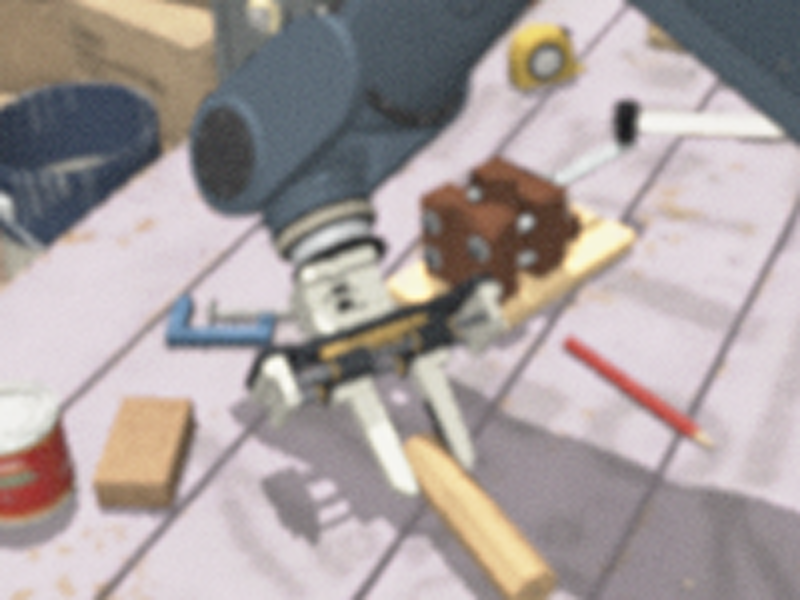

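```bash
python3 -m creep '[[[0.011,0,0.008,0,0,0,0.2],[0.009,0,0.0066,0,0,0,0.2],[0,0,0,0,0,0,0.2]]]'; for i in 1; do python3 -m creep '[[[0.004,0,0.003,0,0,0,0.2],[0,0,0,0,0,0,0.2]]]'; python3 -m creep '[[[0.004,0,0.003,0,0,0,0.2],[0,0,0,0,0,0,0.2]]]'; done
```

```text
t: 12.1
eef_pos: [0.494, 0.232, 0.0145]
eef_rot: [-2.466, 0.768, 1.243]
force: [-1.1, 0.0, 0.3]
opening: 0.362
t: 12.3
eef_pos: [0.4941, 0.2321, 0.0124]
eef_rot: [-2.466, 0.768, 1.243]
force: [0.3, -0.3, -1.4]
opening: 0.362
t: 12.5
eef_pos: [0.4941, 0.2321, 0.0097]
eef_rot: [-2.466, 0.768, 1.243]
force: [0.4, -0.2, -1.0]
opening: 0.363
```

```bash
python3 -m creep '[[[0.0025,0,0.0018,0,0,0,0.2],[0,0,0,0,0,0,0.2]]]';python3 -m creep '[[[0.0025,0,0.0018,0,0,0,0.2],[0,0,0,0,0,0,0.2]]]'
```

```text
t: 12.7
eef_pos: [0.4941, 0.2321, 0.0082]
eef_rot: [-2.466, 0.768, 1.243]
force: [0.5, -0.6, -0.6]
opening: 0.363
t: 12.9
eef_pos: [0.4942, 0.2321, 0.0079]
eef_rot: [-2.465, 0.767, 1.244]
force: [-1.3, -1.7, 8.3]
opening: 0.365
```

Run:
```python
from h import *
im,d=grab_frame("side");crop(im,215,295,215,295,8,"pics/s7.png")
```

```text
(no output)
```

View pics/s7.png

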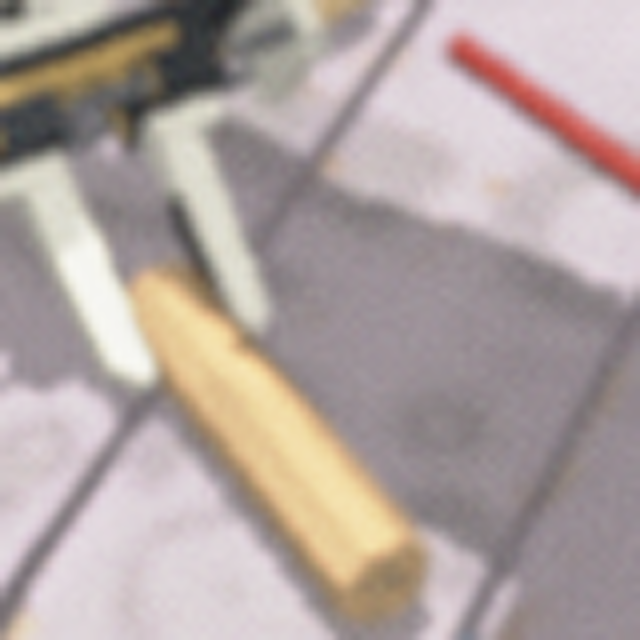

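```bash
python3 -m creep '[[[0,0,0,0,0,0,0.5],[0,0,0,0,0,0,0.6],[0,0,0,0,0,0,0.65],[0,0,-0.03,0,0,0,0.65],[0,0,-0.07,0,0,0,0.65],[0,0,-0.09,0,0,0,0.65],[0,0,-0.09,0,0,0,0.65],[0,0,0,0,0,0,0.65]]]'
python3 - <<'E'
from h import *
from kin import *
P=np.load("P.npy")
im,d=grab_frame("side");crop(im,215,295,205,285,8,"pics/s8.png")
im,d=grab_frame("top");crop(im,140,240,180,255,8,"pics/t8.png")
delta()
s=observe();q=s["joint_pos"];R0=Ro.from_rotvec(s["eef_rot"]).as_matrix()
for t in(30,):
  R=Rt(AZ,t,True);T=CB-.057*dB+.0188*R[:,2];T[2]+=.09
  delta(T,R)
  w=Ro.from_matrix(R0.T@R).as_rotvec();print(w/np.pi)
  for k in np.linspace(0,1,8):
    q,e=ik(s["eef_pos"]*(1-k)+k*T+[0,0,.1*min(1,4*k*(1-k))],R0@Ro.from_rotvec(w*k).as_matrix(),P,q);print(np.round(q,2),round(e,4))
E
```

```text
t: 13.75
eef_pos: [0.5911, 0.1643, 0.0936]
eef_rot: [-2.468, 0.77, 1.23]
force: [0.3, -0.3, 0.8]
opening: 0.651
t 13.85 p [0.587  0.1666 0.09  ] q [-0.01  1.02  1.09  0.49  1.84  2.09] F [-0.4  0.1 -0.5] open 0.649
 tool x [ 0.491 -0.335 -0.804] y [-0.571 -0.821 -0.006] z [-0.658  0.463 -0.594]
t 13.85 p [0.587  0.1666 0.09  ] q [-0.01  1.02  1.09  0.49  1.84  2.09] F [-0.4  0.1 -0.5] open 0.649
 tool x [ 0.491 -0.335 -0.804] y [-0.571 -0.821 -0.006] z [-0.658  0.463 -0.594]
 shift now-axes [-0.2547  0.003   0.3425] min rows 5.0
 turn [-0.6653 -0.0028 -0.7449] min rows 21.0
 shift in new axes [ 0.3689 -0.0041 -0.2146]
[-0.66534968 -0.0027782  -0.74485692]
[-0.01  1.02  1.08  0.49  1.85  2.09] 0.0
[0.11 0.99 1.   0.3  2.02 1.8 ] 0.0
[0.24 0.93 1.01 0.09 2.06 1.46] 0.0
[ 0.38  0.84  1.11 -0.12  1.98  1.13] 0.0
[ 0.51  0.73  1.27 -0.28  1.79  0.85] 0.0
[ 0.63  0.62  1.49 -0.42  1.51  0.64] 0.0
[ 0.73  0.52  1.73 -0.56  1.17  0.48] 0.0
[ 0.8   0.47  1.97 -0.79  0.77  0.43] 0.0
```

View pics/s8.png

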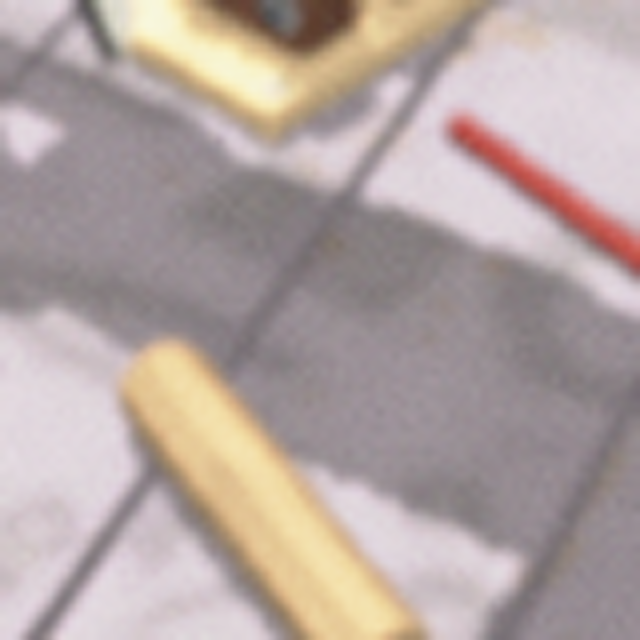

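View pics/t8.png

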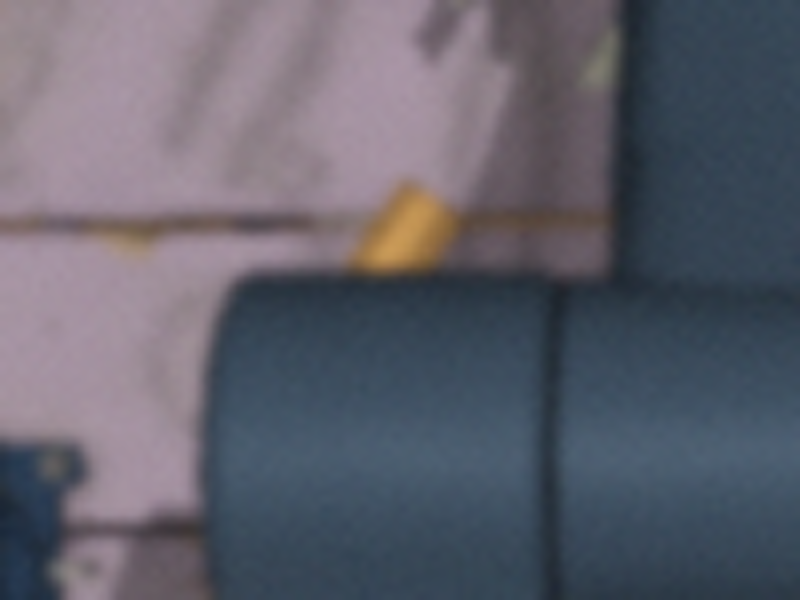

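```bash
python3 -m creep '[[[-0.05,0,-0.04,0,0,0,0.8],[-0.08,0,-0.06,0,0,0,0.8],[-0.06,0,-0.04,0,0,0,0.8],[0,0,0,0,0,0,0.8]]]'
cat > pth.py <<'E'
from h import *
from kin import *
P=np.load("P.npy")
def path(T,R,rot_first=True,n=6):
    s=observe();q=s["joint_pos"];R0=Ro.from_rotvec(s["eef_rot"]).as_matrix();p0=s["eef_pos"]
    w=Ro.from_matrix(R0.T@R).as_rotvec();L=np.linspace(0,1,n)
    seq=[(p0,R0@Ro.from_rotvec(w*k).as_matrix()) for k in L]+[(p0*(1-k)+T*k,R) for k in L]
    if not rot_first: seq=[(p0*(1-k)+T*k,R0) for k in L]+[(T,R0@Ro.from_rotvec(w*k).as_matrix()) for k in L]
    for p,r in seq:
        q,e=ik(p,r,P,q);print("  ",np.round(q,2),round(e,4))
E
python3 - <<'E'
from pth import *
R=Rt(AZ,30,True);T=CB-.057*dB+.0188*R[:,2];T[2]+=.09
delta(T,R);path(T,R);path(T,R,False)
im,d=grab_frame("top");crop(im,140,240,180,255,8,"pics/t9.png")
E
```

```text
t: 14.25
eef_pos: [0.5865, 0.1675, 0.212]
eef_rot: [-2.469, 0.765, 1.235]
force: [0.3, -0.1, 0.3]
opening: 0.798
t 14.25 p [0.5865 0.1675 0.212 ] q [-0.01  0.87  1.06  0.52  1.99  2.18] F [ 0.3 -0.1  0.3] open 0.798
 tool x [ 0.495 -0.334 -0.802] y [-0.57  -0.822 -0.01 ] z [-0.656  0.462 -0.597]
 shift now-axes [-0.0592  0.0053  0.4857] min rows 5.0
 turn [-0.6634 -0.0042 -0.7454] min rows 21.0
 shift in new axes [ 0.4893 -0.005  -0.0025]
   [-0.01  0.88  1.05  0.52  2.    2.18] 0.0
   [0.12 0.97 0.84 0.21 2.2  1.67] 0.0
   [ 0.27  0.94  0.87 -0.16  2.13  1.08] 0.0
   [ 0.38  0.78  1.1  -0.41  1.81  0.62] 0.0
   [ 0.44  0.58  1.43 -0.56  1.35  0.25] 0.0
   [ 0.4   0.37  1.74 -0.61  0.83 -0.19] 0.0
   [ 0.4   0.37  1.74 -0.61  0.83 -0.19] 0.0
   [ 0.47  0.37  1.81 -0.66  0.81 -0.06] 0.0
   [ 0.54  0.38  1.87 -0.7   0.79  0.06] 0.0
   [ 0.62  0.4   1.92 -0.74  0.78  0.19] 0.0
   [ 0.71  0.43  1.95 -0.77  0.77  0.31] 0.0
   [ 0.8   0.47  1.97 -0.79  0.77  0.43] 0.0
   [-0.01  0.88  1.05  0.52  2.    2.18] 0.0
   [0.02 0.84 1.18 0.52 1.9  2.15] 0.0
   [0.05 0.81 1.3  0.54 1.8  2.13] 0.0
   [0.09 0.8  1.41 0.55 1.71 2.11] 0.0
   [0.14 0.79 1.51 0.58 1.62 2.09] 0.0
   [0.18 0.79 1.59 0.61 1.53 2.07] 0.0
   [0.18 0.79 1.59 0.61 1.53 2.07] 0.0
   [0.33 0.87 1.39 0.33 1.73 1.74] 0.0
   [0.5  0.87 1.33 0.04 1.75 1.33] 0.0
   [ 0.65  0.78  1.44 -0.24  1.57  0.95] 0.0
   [ 0.77  0.63  1.68 -0.49  1.22  0.65] 0.0
   [ 0.8   0.47  1.97 -0.79  0.77  0.43] 0.0
```

```bash
python3 -m creep '[[[0,0,0,-0.0302,-0.0002,-0.0339,0.8],[0,0,0,-0.0302,-0.0002,-0.0339,0.8],[0,0,0,-0.0302,-0.0002,-0.0339,0.8],[0,0,0,-0.0302,-0.0002,-0.0339,0.8],[0,0,0,-0.0302,-0.0002,-0.0339,0.8],[0,0,0,-0.0302,-0.0002,-0.0339,0.8],[0,0,0,-0.0302,-0.0002,-0.0339,0.8],[0,0,0,-0.0302,-0.0002,-0.0339,0.8],[0,0,0,-0.0302,-0.0002,-0.0339,0.8],[0,0,0,-0.0302,-0.0002,-0.0339,0.8]]]'
python3 -m creep '[[[0,0,0,-0.0302,-0.0002,-0.0339,0.8],[0,0,0,-0.0302,-0.0002,-0.0339,0.8],[0,0,0,-0.0302,-0.0002,-0.0339,0.8],[0,0,0,-0.0302,-0.0002,-0.0339,0.8],[0,0,0,-0.0302,-0.0002,-0.0339,0.8],[0,0,0,-0.0302,-0.0002,-0.0339,0.8],[0,0,0,-0.0302,-0.0002,-0.0339,0.8],[0,0,0,-0.0302,-0.0002,-0.0339,0.8],[0,0,0,-0.0302,-0.0002,-0.0339,0.8],[0,0,0,-0.0302,-0.0002,-0.0339,0.8]]]'
python3 -m creep '[[[0,0,0,-0.0302,-0.0002,-0.0339,0.8],[0,0,0,-0.0302,-0.0002,-0.0339,0.8],[0,0,0,0,0,0,0.8]]]'
python3 - <<'E'
from pth import *
R=Rt(AZ,30,True);T=CB-.057*dB+.0188*R[:,2];T[2]+=.09
delta(T,R)
im,d=grab_frame("top");crop(im,140,240,180,255,8,"pics/t10.png")
im,d=grab_frame("side");crop(im,205,285,205,285,8,"pics/s10.png")
E
```

```text
t: 15.3
eef_pos: [0.5852, 0.167, 0.2053]
eef_rot: [2.518, 1.231, -1.144]
force: [-1.0, 0.4, -0.4]
opening: 0.802
t: 16.3
eef_pos: [0.5846, 0.1671, 0.2055]
eef_rot: [1.115, 2.422, -0.384]
force: [-0.0, -0.2, -0.0]
opening: 0.798
t: 16.6
eef_pos: [0.5839, 0.1658, 0.2059]
eef_rot: [0.786, 2.522, -0.217]
force: [-0.4, 0.3, -0.2]
opening: 0.798
t 16.6 p [0.5839 0.1658 0.2059] q [ 0.39  0.38  1.75 -0.61  0.82 -0.2 ] F [-0.4  0.3 -0.2] open 0.798
 tool x [-0.716  0.492 -0.495] y [ 0.569  0.822 -0.007] z [ 0.404 -0.287 -0.869]
 shift now-axes [ 0.4812  0.0044 -0.0089] min rows 5.0
 turn [-0.001  -0.0019  0.0024] min rows 1.0
 shift in new axes [ 0.4812  0.0007 -0.0118]
```

View pics/t10.png

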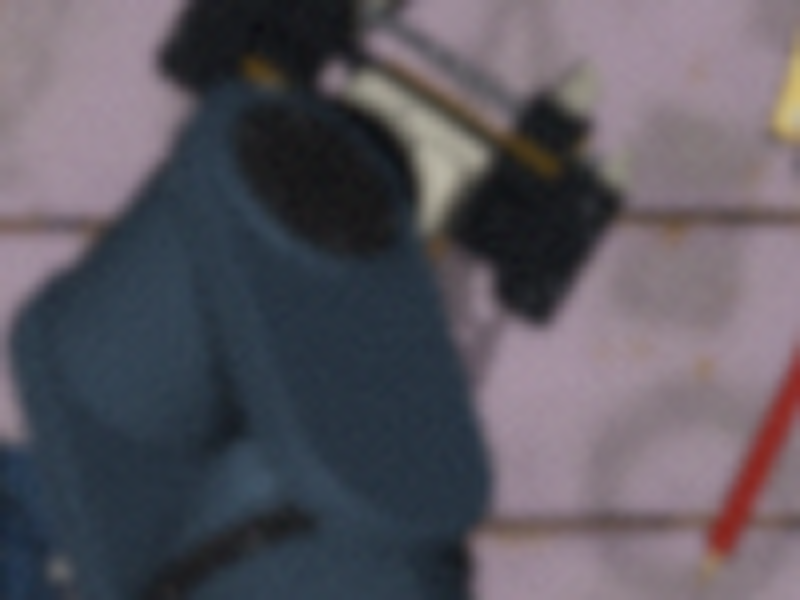

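View pics/s10.png

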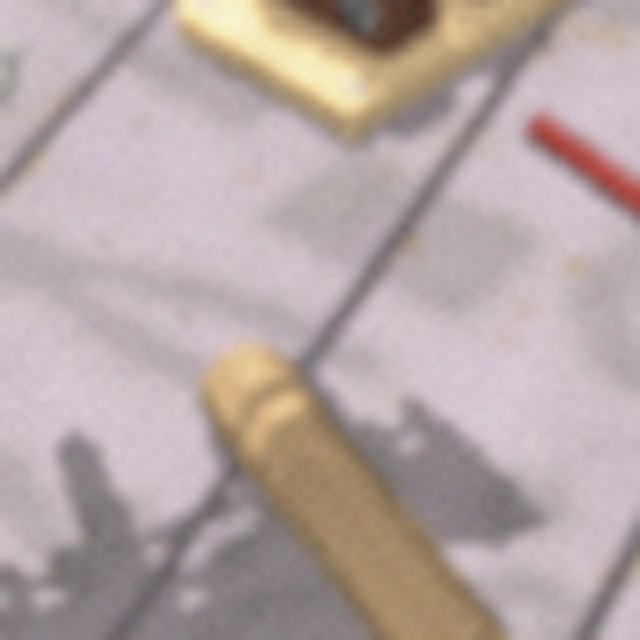

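Run:
```python
from pth import *
im,d=grab_frame("side");crop(im,200,340,190,295,5,"pics/s11.png")
hsv=cv2.cvtColor(im,cv2.COLOR_RGB2HSV)
m=((hsv[...,0]>8)&(hsv[...,0]<26)&(hsv[...,1]>75)).astype(np.uint8);m[:235]=0;m[:,:225]=0;m[:,320:]=0
n,l,st,c=cv2.connectedComponentsWithStats(m);print(st[:5],c[:5])
d0=np.array([.821,-.571,0]);G=np.array([.5066,.2234,.017]);c0=G-.067*d0
for k in(-.08,0,.08):print("expected side px of axis",k,proj("side",c0+k*d0))
```

```text
[[     0      0    512    384 196025]
 [   304    243      1      1      1]
 [   231    249     37     44    582]] [[255.5192756  191.26509884]
 [304.         243.        ]
 [248.92439863 270.52920962]]
expected side px of axis -0.08 (np.float64(263.03534133947164), np.float64(288.0462918366292))
expected side px of axis 0 (np.float64(247.8966298163465), np.float64(268.95073225769784))
expected side px of axis 0.08 (np.float64(234.37294029735943), np.float64(251.82467183873496))
```

View pics/s11.png

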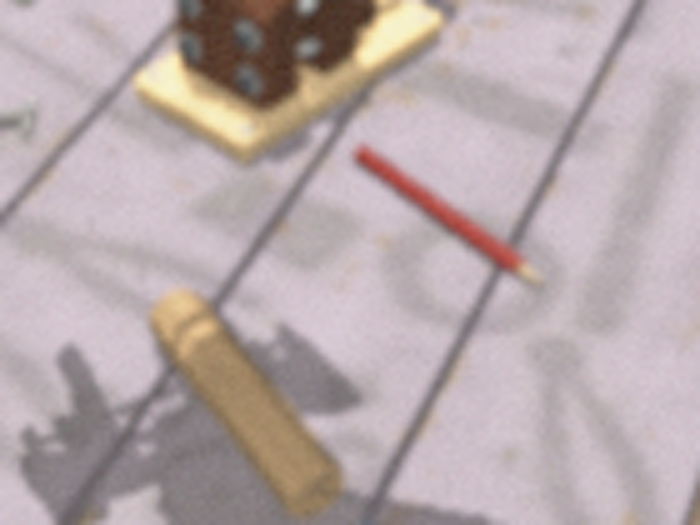

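```bash
cat >> h.py <<'E'
d0=np.array([.821,-.571,0]);c0=np.array([.4517,.2618,.017])
E
python3 - <<'E'
from pth import *
R=Rt(-34.8,30,True);T=c0-.057*d0+.0108*R[:,2];T[2]+=.08
delta(T,R);path(T,R,n=4)
E
```

```text
t 16.75 p [0.5857 0.1668 0.2069] q [ 0.39  0.38  1.74 -0.61  0.83 -0.19] F [-0.7  0.3 -1.1] open 0.799
 tool x [-0.712  0.497 -0.496] y [ 0.574  0.819 -0.005] z [ 0.403 -0.288 -0.868]
 shift now-axes [ 0.4932  0.0025 -0.007 ] min rows 5.0
 turn [-0.0021 -0.0015 -0.0004] min rows 1.0
 shift in new axes [ 0.4932  0.0031 -0.0093]
   [ 0.4   0.38  1.75 -0.61  0.83 -0.18] 0.0
   [ 0.4   0.38  1.75 -0.61  0.82 -0.18] 0.0
   [ 0.4   0.38  1.75 -0.62  0.82 -0.18] 0.0
   [ 0.4   0.38  1.75 -0.62  0.82 -0.18] 0.0
   [ 0.4   0.38  1.75 -0.62  0.82 -0.18] 0.0
   [ 0.52  0.38  1.86 -0.69  0.79  0.03] 0.0
   [ 0.66  0.42  1.93 -0.75  0.77  0.24] 0.0
   [ 0.8   0.48  1.97 -0.79  0.77  0.44] 0.0
```

```bash
python3 -m creep '[[[0.05,0,0,-0.002,-0.0015,0,0.8],[0.08,0,0,0,0,0,0.8],[0.08,0,0,0,0,0,0.8],[0.08,0,0,0,0,0,0.8],[0.08,0,-0.004,0,0,0,0.8],[0.07,0.003,-0.005,0,0,0,0.7],[0.053,0,0,0,0,0,0.7],[0,0,0,0,0,0,0.65]]]'
python3 - <<'E'
from pth import *
R=Rt(-34.8,30,True);T=c0-.057*d0+.0108*R[:,2]
delta(T,R)
E
```

```text
t: 17.55
eef_pos: [0.4078, 0.2921, 0.0864]
eef_rot: [0.783, 2.514, -0.213]
force: [0.1, -0.4, 0.2]
opening: 0.668
t 17.55 p [0.4078 0.2921 0.0864] q [ 0.8   0.48  1.97 -0.79  0.77  0.44] F [ 0.1 -0.4  0.2] open 0.668
 tool x [-0.713  0.491 -0.501] y [ 0.568  0.823 -0.002] z [ 0.411 -0.286 -0.866]
 shift now-axes [0.0759 0.0008 0.1381] min rows 2.0
 turn [-0.      0.0003  0.0011] min rows 1.0
 shift in new axes [0.0757 0.0005 0.1382]
```

```bash
python3 -m creep '[[[0.022,0,0.04,0,0,0,0.6],[0.022,0,0.04,0,0,0,0.6],[0.018,0,0.033,0,0,0,0.6],[0.0137,0.0005,0.025,0,0,0,0.6],[0,0,0,0,0,0,0.6]]]'
python3 - <<'E'
from pth import *
R=Rt(-34.8,30,True);T=c0-.057*d0+.0108*R[:,2]
delta(T,R)
im,d=grab_frame("side");crop(im,205,305,215,295,7,"pics/s12.png")
E
```

```text
t: 18.05
eef_pos: [0.4119, 0.2896, 0.0085]
eef_rot: [0.787, 2.512, -0.212]
force: [0.3, 0.4, -0.5]
opening: 0.601
t 18.05 p [0.4119 0.2896 0.0085] q [ 0.79  0.64  1.98 -0.95  0.65  0.64] F [ 0.3  0.4 -0.5] open 0.601
 tool x [-0.711  0.494 -0.501] y [ 0.571  0.821 -0.   ] z [ 0.411 -0.286 -0.865]
 shift now-axes [ 0.0061 -0.0001 -0.0016] min rows 1.0
 turn [-0.0001  0.0004  0.0001] min rows 1.0
 shift in new axes [ 0.0061 -0.0001 -0.0016]
```

View pics/s12.png

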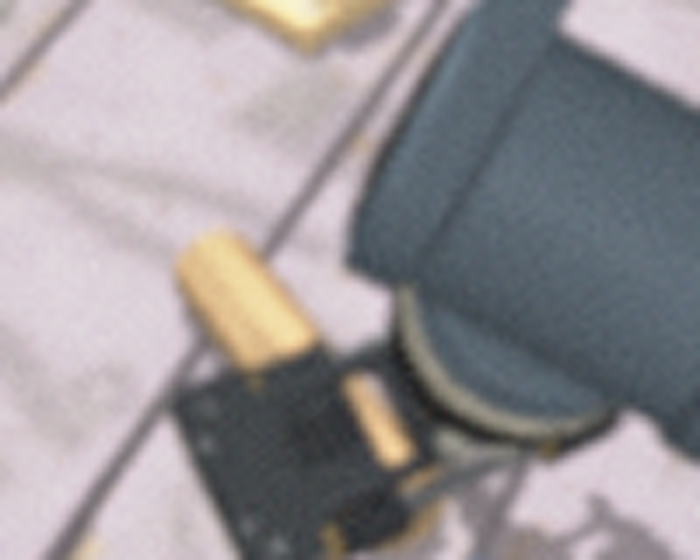

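```bash
python3 -m creep '[[[0,0,0,0,0,0,0.2],[0,0,0,0,0,0,0.2],[0,0,0,0,0,0,0.2],[0,0,0,0,0,0,0.2],[0,0,0,0,0,0,0.2],[0,0,0,0,0,0,0.2],[0,0,0,0,0,0,0.2]]]' 25
python3 - <<'E'
from pth import *
R=Rt(-34.8,30,True);T=c0-.057*d0+.0108*R[:,2]
delta(T,R); np.savez("grip2.npz",p=observe()["eef_pos"],r=observe()["eef_rot"])
s=observe();q=s["joint_pos"]
# plan to the jig
for az in(10,25,40,60):
  R2=Rt(az,-60,True);G=SEAT-.0045*JY;G[2]=.155+.11
  qq,e=ik(G+.0108*R2[:,2],R2,P,[.1,.7,1.3,-.3,1.9,-1.9]);print(az,np.round(qq,2),e)
E
```

```text
t: 18.8
eef_pos: [0.4117, 0.2905, 0.0104]
eef_rot: [0.786, 2.512, -0.208]
force: [-1.4, 1.0, 6.6]
opening: 0.363
t 18.8 p [0.4117 0.2905 0.0104] q [ 0.8   0.64  1.99 -0.95  0.65  0.64] F [-1.4  1.   6.6] open 0.363
 tool x [-0.71   0.494 -0.501] y [0.569 0.822 0.003] z [ 0.414 -0.284 -0.865]
 shift now-axes [ 0.0069 -0.0015  0.0023] min rows 1.0
 turn [ 0.001   0.0005 -0.    ] min rows 1.0
 shift in new axes [ 0.0069 -0.0015  0.0023]
10 [-0.05  0.93  0.9  -0.27  2.33 -1.87] 1.4260814751310136e-12
25 [ 0.02  0.89  0.97 -0.46  2.23 -2.08] 7.549516567451064e-14
40 [ 0.09  0.84  1.08 -0.6   2.1  -2.24] 2.5797596456599378e-15
60 [ 0.18  0.74  1.26 -0.77  1.87 -2.38] 1.5406602467919773e-12
```

```bash
cat >> h.py <<'E'
def blank_tool():
    g=np.load("grip2.npz");R0=Ro.from_rotvec(g["r"]).as_matrix()
    a=R0.T@d0;a[1]=0;a/=np.linalg.norm(a);B=R0.T@(c0-g["p"]);B[1]=0
    return a,B
def target(az,bottom_h,xy):
    """tool pose putting blank upright drilled end down, bottom at height bottom_h over board, axis at xy"""
    a,B=blank_tool();t=-(90-np.degrees(np.arctan2(-a[0],a[2]))) if 0 else None
    # tool angle to drilled axis
    th=np.degrees(np.arccos(a[2]));R=Rt(az,-th,True)
    assert (R@a)[2]<-.999,(R@a)
    C=np.array([xy[0],xy[1],.018+.08+bottom_h])
    return C-R@B,R
SOCK=(SEAT-.0045*JY)[:2]
E
python3 - <<'E'
from pth import *
print(blank_tool())
T,R=target(25,.12,SOCK);print(T)
s=observe()
M=np.array([.44,.2,.32])
R0=Ro.from_rotvec(s["eef_rot"]).as_matrix();q=s["joint_pos"];w=Ro.from_matrix(R0.T@R).as_rotvec();print("rot",w/np.pi,np.linalg.norm(w)/np.pi/.0477)
a,B=blank_tool()
for k in np.linspace(0,1,4):q,e=ik(s["eef_pos"]*(1-k)+M*k,R0,P,q);print(np.round(q,2),round(e,4))
for k in np.linspace(0,1,9):
    Rk=R0@Ro.from_rotvec(w*k).as_matrix();q,e=ik(M,Rk,P,q);print(np.round(q,2),round(e,4),"ends z",np.round([(M+Rk@(B+.08*a))[2],(M+Rk@(B-.08*a))[2]],3),np.round(Rk[:,2],2))
for k in np.linspace(0,1,5):q,e=ik(M*(1-k)+T*k,R,P,q);print(np.round(q,2),round(e,4))
delta(M)
E
```

```text
(array([-0.86519473,  0.        ,  0.50143603]), array([-0.04590241,  0.        ,  0.01894803]))
[ 0.56700245 -0.03824367  0.26721575]
rot [ 0.09485604  0.45054708 -0.35289862] 12.161638174667246
[ 0.8   0.64  1.98 -0.95  0.65  0.64] 0.0
[ 0.74  0.41  2.   -0.78  0.77  0.36] 0.0
[ 0.67  0.21  1.96 -0.65  0.92  0.1 ] 0.0
[ 0.61  0.06  1.86 -0.56  1.09 -0.13] 0.0
[ 0.61  0.06  1.86 -0.56  1.09 -0.13] 0.0 ends z [0.327 0.327] [ 0.41 -0.28 -0.87]
[ 0.53  0.09  1.77 -0.36  1.19 -0.44] 0.0 ends z [0.303 0.332] [ 0.26 -0.23 -0.94]
[ 0.46  0.15  1.67 -0.22  1.34 -0.7 ] 0.0 ends z [0.279 0.337] [ 0.08 -0.2  -0.98]
[ 0.41  0.23  1.57 -0.13  1.5  -0.91] 0.0 ends z [0.256 0.342] [-0.1  -0.18 -0.98]
[ 0.38  0.33  1.47 -0.07  1.68 -1.08] 0.0 ends z [0.235 0.346] [-0.27 -0.19 -0.94]
[ 0.36  0.43  1.37 -0.04  1.85 -1.23] 0.0 ends z [0.218 0.349] [-0.44 -0.21 -0.87]
[ 0.35  0.53  1.28 -0.03  2.02 -1.37] 0.0 ends z [0.204 0.351] [-0.58 -0.25 -0.77]
[ 0.35  0.63  1.21 -0.05  2.17 -1.51] 0.0 ends z [0.195 0.351] [-0.7  -0.3  -0.65]
[ 0.37  0.72  1.15 -0.08  2.32 -1.66] 0.0 ends z [0.191 0.351] [-0.78 -0.37 -0.5 ]
[ 0.37  0.72  1.15 -0.08  2.32 -1.66] 0.0
[ 0.28  0.74  1.14 -0.18  2.29 -1.77] 0.0
[ 0.19  0.78  1.1  -0.28  2.27 -1.88] 0.0
[ 0.1   0.83  1.04 -0.37  2.26 -1.98] 0.0
[ 0.03  0.89  0.95 -0.46  2.25 -2.09] 0.0
t 18.8 p [0.4117 0.2905 0.0104] q [ 0.8   0.64  1.99 -0.95  0.65  0.64] F [-1.4  1.   6.6] open 0.363
 tool x [-0.71   0.494 -0.501] y [0.569 0.822 0.003] z [ 0.414 -0.284 -0.865]
 shift now-axes [-0.4401 -0.1149 -0.461 ] min rows 7.0
```

```bash
python3 -m creep '[[[-0.01,0,-0.017,0,0,0,0.2],[-0.02,0,-0.035,0,0,0,0.2],[-0.03,0,-0.052,0,0,0,0.2],[-0.03,0,-0.052,0,0,0,0.2],[0,0,0,0,0,0,0.2]]]'
python3 - <<'E'
from h import *
delta(np.array([.44,.2,.32]))
im,d=grab_frame("side");crop(im,180,320,185,290,5,"pics/s13.png")
E
```

```text
t: 19.3
eef_pos: [0.4123, 0.2915, 0.1034]
eef_rot: [0.787, 2.51, -0.201]
force: [0.8, -0.5, -1.3]
opening: 0.362
t 19.3 p [0.4123 0.2915 0.1034] q [ 0.8   0.45  1.97 -0.77  0.78  0.41] F [ 0.8 -0.5 -1.3] open 0.362
 tool x [-0.709  0.496 -0.501] y [0.569 0.822 0.008] z [ 0.416 -0.28  -0.865]
 shift now-axes [-0.3472 -0.1156 -0.3005] min rows 5.0
```

View pics/s13.png

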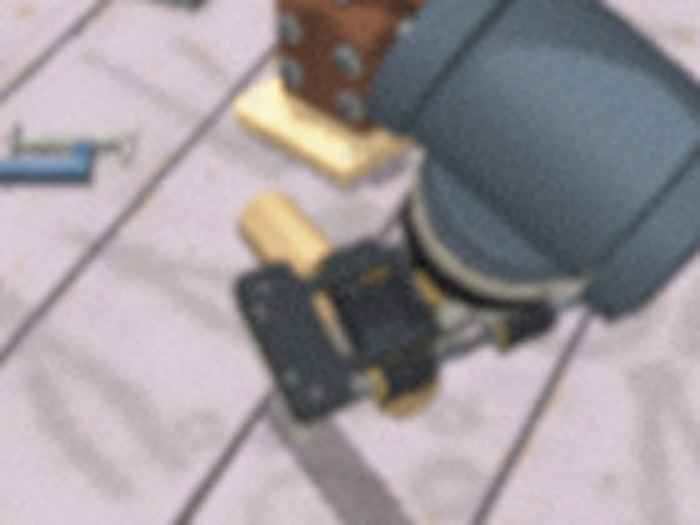

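Held. Move to the mid point, then turn.

```bash
python3 -m creep '[[[-0.04,-0.014,-0.036,0,0,0,0.2],[-0.05,-0.017,-0.043,0,0,0,0.2],[-0.05,-0.017,-0.043,0,0,0,0.2],[-0.05,-0.017,-0.043,0,0,0,0.2],[-0.05,-0.017,-0.043,0,0,0,0.2],[-0.05,-0.017,-0.043,0,0,0,0.2],[-0.057,-0.017,-0.05,0,0,0,0.2],[0,0,0,0,0,0,0.2]]]'
python3 - <<'E'
from pth import *
T,R=target(25,.12,SOCK);delta(T,R)
E
```

```text
t: 20.15
eef_pos: [0.4407, 0.1991, 0.3201]
eef_rot: [0.788, 2.509, -0.204]
force: [0.2, 0.7, -1.8]
opening: 0.365
t 20.15 p [0.4407 0.1991 0.3201] q [ 0.6   0.05  1.86 -0.56  1.09 -0.14] F [ 0.2  0.7 -1.8] open 0.365
 tool x [-0.708  0.496 -0.503] y [0.57  0.821 0.007] z [ 0.416 -0.282 -0.864]
 shift now-axes [-0.361  -0.2466  0.3304] min rows 6.0
 turn [ 0.0959  0.4515 -0.3532] min rows 13.0
 shift in new axes [-0.1056 -0.537   0.0286]
```

```bash
python3 -m creep '[[[0,0,0,0.0069,0.0322,-0.0252,0.2],[0,0,0,0.0069,0.0322,-0.0252,0.2],[0,0,0,0.0069,0.0322,-0.0252,0.2],[0,0,0,0.0069,0.0322,-0.0252,0.2],[0,0,0,0.0069,0.0322,-0.0252,0.2],[0,0,0,0.0069,0.0322,-0.0252,0.2],[0,0,0,0.0069,0.0322,-0.0252,0.2]]]'
python3 -m creep '[[[0,0,0,0.0069,0.0322,-0.0252,0.2],[0,0,0,0.0069,0.0322,-0.0252,0.2],[0,0,0,0.0069,0.0322,-0.0252,0.2],[0,0,0,0.0069,0.0322,-0.0252,0.2],[0,0,0,0.0069,0.0322,-0.0252,0.2],[0,0,0,0.0069,0.0322,-0.0252,0.2],[0,0,0,0.0069,0.0322,-0.0252,0.2],[0,0,0,0,0,0,0.2]]]'
python3 - <<'E'
from pth import *
T,R=target(25,.12,SOCK);delta(T,R)
E
```

```text
t: 20.85
eef_pos: [0.4393, 0.1995, 0.3152]
eef_rot: [-0.161, -2.845, 0.302]
force: [-0.0, -0.0, -1.3]
opening: 0.361
t: 21.65
eef_pos: [0.4392, 0.1998, 0.3129]
eef_rot: [0.454, -2.045, 0.27]
force: [-0.2, 0.2, -0.9]
opening: 0.361
t 21.65 p [0.4392 0.1998 0.3129] q [ 0.37  0.72  1.17 -0.09  2.3  -1.66] F [-0.2  0.2 -0.9] open 0.361
 tool x [-0.445 -0.205  0.872] y [-0.425  0.905 -0.003] z [-0.789 -0.372 -0.49 ]
 shift now-axes [-0.0955 -0.5394  0.0201] min rows 6.0
 turn [-0.0011 -0.0042 -0.0006] min rows 1.0
 shift in new axes [-0.0943 -0.5396  0.0194]
```

```bash
python3 -m creep '[[[-0.0105,-0.06,0.0022,0,0,0,0.2],[-0.0105,-0.06,0.0022,0,0,0,0.2],[-0.0105,-0.06,0.0022,0,0,0,0.2],[-0.0105,-0.06,0.0022,0,0,0,0.2],[-0.0105,-0.06,0.0022,0,0,0,0.2],[-0.0105,-0.06,0.0022,0,0,0,0.2],[-0.0105,-0.06,0.0022,0,0,0,0.2],[-0.0105,-0.06,0.0022,0,0,0,0.2],[-0.0105,-0.06,0.0022,-0.0011,-0.004,-0.0006,0.2],[0,0,0,0,0,0,0.2]]]'
python3 - <<'E'
from pth import *
T,R=target(25,.12,SOCK);delta(T,R)
im,d=grab_frame("side");crop(im,200,320,85,205,5,"pics/s14.png")
im,d=grab_frame("top");crop(im,225,310,160,235,8,"pics/t14.png")
C=np.array([SOCK[0],SOCK[1],.218])
for k in(-.08,0,.08):print(proj("side",C+[0,0,k]))
E
```

```text
t: 22.65
eef_pos: [0.568, -0.0419, 0.2704]
eef_rot: [0.451, -2.069, 0.261]
force: [0.3, -0.1, -1.3]
opening: 0.363
t 22.65 p [ 0.568  -0.0419  0.2704] q [ 0.02  0.88  0.97 -0.46  2.24 -2.09] F [ 0.3 -0.1 -1.3] open 0.363
 tool x [-0.465 -0.211  0.86 ] y [-0.418  0.908 -0.003] z [-0.78  -0.361 -0.51 ]
 shift now-axes [-0.0061  0.0075  0.0021] min rows 1.0
 turn [ 0.0008  0.0033 -0.0017] min rows 1.0
 shift in new axes [-0.0062  0.0075  0.002 ]
(np.float64(252.62643840525232), np.float64(171.75437006081034))
(np.float64(252.15173118715146), np.float64(150.1436142300479))
(np.float64(251.6434465109186), np.float64(126.8585036579066))
```

View pics/s14.png

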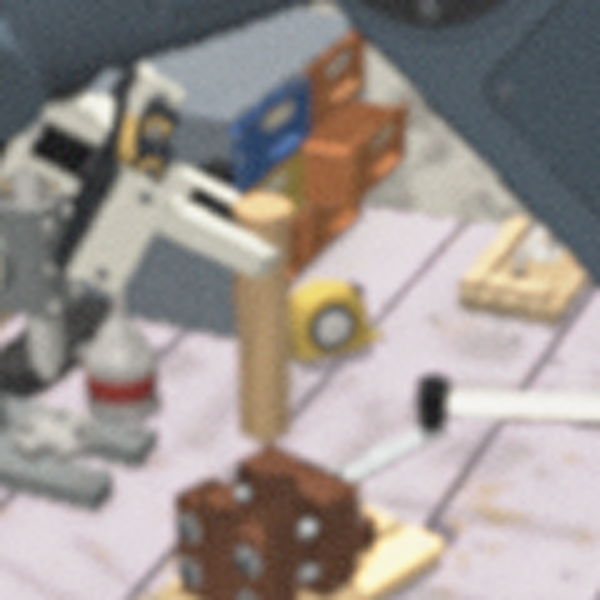

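View pics/t14.png

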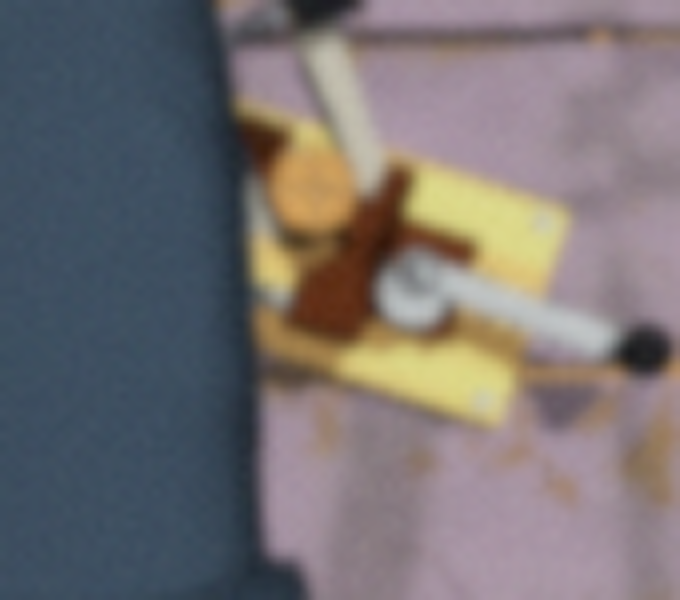

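```bash
python3 -m creep '[[[-0.0062,0.0075,0.002,0.0008,0.0033,-0.0017,0.2],[0,0,0,0,0,0,0.2],[0,0,0,0,0,0,0.2]]]'
python3 - <<'E'
from pth import *
T,R=target(25,.12,SOCK);delta(T,R)
s=observe();R0=Ro.from_rotvec(s["eef_rot"]).as_matrix();a,B=blank_tool()
top=s["eef_pos"]+R0@(B-.08*a);bot=s["eef_pos"]+R0@(B+.08*a);print("pred top",top,"bot",bot,"axis",R0@a)
ims,d=grab_frame("side");imt,d2=grab_frame("top");crop(ims,220,290,115,185,9,"pics/s15.png");crop(imt,240,300,160,220,10,"pics/t15.png")
print("proj top in top",proj("top",top),"top in side",proj("side",top),"bot in side",proj("side",bot))
for im,sl in((imt,(slice(170,200),slice(250,285))),(ims,(slice(115,185),slice(235,275)))):
    hsv=cv2.cvtColor(im,cv2.COLOR_RGB2HSV)[sl]
E
```

```text
t: 23.05
eef_pos: [0.5663, -0.0342, 0.2686]
eef_rot: [0.463, -2.053, 0.263]
force: [0.4, -0.1, -0.9]
opening: 0.362
t 23.05 p [ 0.5663 -0.0342  0.2686] q [ 0.03  0.88  0.97 -0.46  2.24 -2.09] F [ 0.4 -0.1 -0.9] open 0.362
 tool x [-0.451 -0.216  0.866] y [-0.427  0.904  0.003] z [-0.784 -0.369 -0.5  ]
 shift now-axes [-0.0013 -0.0079  0.0033] min rows 1.0
 turn [-0.0009 -0.0006  0.0016] min rows 1.0
 shift in new axes [-0.0014 -0.0079  0.0032]
pred top [ 0.57238135 -0.0314594   0.29938487] bot [ 0.57188257 -0.03114473  0.13938595] axis [-0.00311734  0.0019667  -0.99999321]
proj top in top (np.float64(261.91394253940865), np.float64(183.4615926630587)) top in side (np.float64(251.26500629299377), np.float64(126.95856058005408)) bot in side (np.float64(252.3759669212007), np.float64(172.07524488284008))
```

View pics/s15.png

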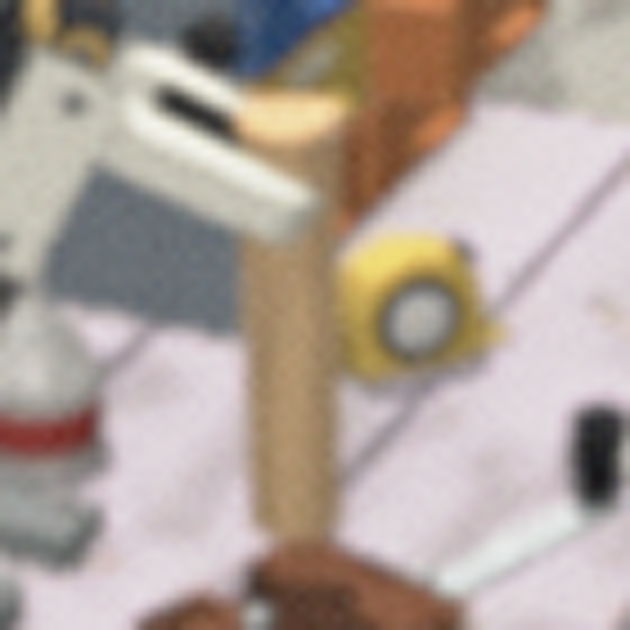

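View pics/t15.png

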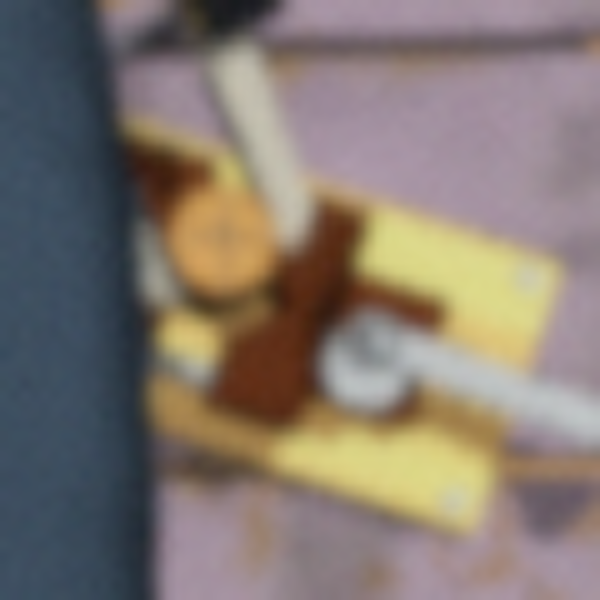

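```bash
python3 -m creep '[[[-0.0014,-0.0079,0.0032,-0.0009,-0.0006,0.0016,0.2],[0,0,0,0,0,0,0.2],[0,0,0,0,0,0,0.2],[0,0,0,0,0,0,0.2]]]'
cat > chk.py <<'E'
from pth import *
import sys
T,R=target(25,float(sys.argv[1]),SOCK);delta(T,R)
s=observe();R0=Ro.from_rotvec(s["eef_rot"]).as_matrix();a,B=blank_tool()
bot=s["eef_pos"]+R0@(B+.08*a);e=bot-SEAT
print("bot",np.round(bot,4),"jig-frame rel socket x,y mm",np.round([1e3*e@JX,1e3*e@JY+4.5],1),"h over board",round(bot[2]-.018,4),"axis",np.round(R0@a,4))
print("down 10mm in tool",np.round(R0.T@[0,0,-.02],4),"JX 1mm",np.round(R0.T@JX*.002,4),"JY 1mm",np.round(R0.T@JY*.002,4),"T",np.round(s["ft_torque"],2))
E
python3 chk.py .12
```

```text
t: 23.55
eef_pos: [0.5672, -0.0392, 0.2672]
eef_rot: [0.455, -2.057, 0.261]
force: [-0.9, 1.3, -1.8]
opening: 0.361
t 23.55 p [ 0.5672 -0.0392  0.2672] q [ 0.02  0.88  0.97 -0.46  2.24 -2.09] F [-0.9  1.3 -1.8] open 0.361
 tool x [-0.454 -0.212  0.865] y [-0.421  0.907  0.001] z [-0.785 -0.364 -0.501]
 shift now-axes [-0.0003  0.0018 -0.0004] min rows 1.0
 turn [ 0.0005 -0.     -0.0001] min rows 1.0
 shift in new axes [-0.0003  0.0018 -0.0004]
bot [ 0.5731 -0.0363  0.138 ] jig-frame rel socket x,y mm [ 0.4 -0.8] h over board 0.12 axis [-3.e-04  4.e-04 -1.e+00]
down 10mm in tool [-0.0173 -0.      0.01  ] JX 1mm [-0.0007 -0.0014 -0.0012] JY 1mm [-0.0007  0.0014 -0.0012] T [ 0.3  -0.63  0.04]
```

```bash
python3 -m creep '[[[-0.0174,0.0015,0.01,0,0,0,0.2],[-0.0173,0,0.01,0,0,0,0.2],[-0.017,0,0.01,0,0,0,0.2],[0,0,0,0,0,0,0.2],[0,0,0,0,0,0,0.2]]]'
python3 chk.py .09
python3 -m creep '[[[-0.0087,0,0.005,0,0,0,0.2],[-0.0087,0,0.005,0,0,0,0.2],[-0.0087,0,0.005,0,0,0,0.2],[0,0,0,0,0,0,0.2]]]'
python3 chk.py .075
```

```text
t: 24.05
eef_pos: [0.5668, -0.0384, 0.2371]
eef_rot: [0.455, -2.056, 0.261]
force: [0.7, -0.1, -0.4]
opening: 0.363
t 24.05 p [ 0.5668 -0.0384  0.2371] q [ 0.02  0.91  0.99 -0.44  2.2  -2.06] F [ 0.7 -0.1 -0.4] open 0.363
 tool x [-0.454 -0.212  0.866] y [-0.421  0.907  0.001] z [-0.785 -0.364 -0.501]
 shift now-axes [-0.      0.0002 -0.0006] min rows 1.0
 turn [ 0.0005 -0.0003 -0.    ] min rows 1.0
 shift in new axes [-0.      0.0002 -0.0006]
bot [ 0.5727 -0.0356  0.1079] jig-frame rel socket x,y mm [-0.3 -0.3] h over board 0.0899 axis [-1.e-03  3.e-04 -1.e+00]
down 10mm in tool [-0.0173 -0.      0.01  ] JX 1mm [-0.0007 -0.0014 -0.0012] JY 1mm [-0.0007  0.0014 -0.0012] T [ 0.34 -0.58  0.02]
t: 24.45
eef_pos: [0.5667, -0.0384, 0.2215]
eef_rot: [0.455, -2.056, 0.261]
force: [0.5, -0.7, -1.4]
opening: 0.362
t 24.45 p [ 0.5667 -0.0384  0.2215] q [ 0.02  0.93  1.   -0.44  2.18 -2.05] F [ 0.5 -0.7 -1.4] open 0.362
 tool x [-0.453 -0.212  0.866] y [-0.421  0.907  0.001] z [-0.785 -0.364 -0.5  ]
 shift now-axes [ 0.0008 -0.     -0.0013] min rows 1.0
 turn [ 0.0005 -0.0004  0.0001] min rows 1.0
 shift in new axes [ 0.0008 -0.     -0.0013]
bot [ 0.5725 -0.0355  0.0923] jig-frame rel socket x,y mm [-0.5 -0.3] h over board 0.0743 axis [-1.5e-03  4.0e-04 -1.0e+00]
down 10mm in tool [-0.0173 -0.      0.01  ] JX 1mm [-0.0007 -0.0014 -0.0012] JY 1mm [-0.0007  0.0014 -0.0012] T [ 0.31 -0.61 -0.03]
```

```bash
python3 -m creep '[[[-0.0091,-0.0007,0.0044,0,0,0,0.2],[-0.0087,0,0.005,0,0,0,0.2],[-0.0087,0,0.005,0,0,0,0.2],[0,0,0,0,0,0,0.2]]]'
python3 chk.py .06
python3 -m creep '[[[-0.0087,0,0.005,0,0,0,0.2],[-0.0087,0,0.005,0,0,0,0.2],[-0.0087,0,0.005,0,0,0,0.2],[-0.0087,0,0.005,0,0,0,0.2],[-0.0087,0,0.005,0,0,0,0.2],[0,0,0,0,0,0,0.2]]]'
python3 chk.py .035
```

```text
t: 24.85
eef_pos: [0.5672, -0.0385, 0.2064]
eef_rot: [0.455, -2.056, 0.261]
force: [0.3, -0.8, -1.0]
opening: 0.361
t 24.85 p [ 0.5672 -0.0385  0.2064] q [ 0.02  0.94  1.01 -0.43  2.16 -2.04] F [ 0.3 -0.8 -1. ] open 0.361
 tool x [-0.453 -0.212  0.866] y [-0.421  0.907  0.001] z [-0.785 -0.364 -0.5  ]
 shift now-axes [ 0.0015  0.0006 -0.0008] min rows 1.0
 turn [ 0.0005 -0.0004  0.0001] min rows 1.0
 shift in new axes [ 0.0015  0.0006 -0.0008]
bot [ 0.573  -0.0357  0.0771] jig-frame rel socket x,y mm [ 0.  -0.2] h over board 0.0591 axis [-1.6e-03  5.0e-04 -1.0e+00]
down 10mm in tool [-0.0173 -0.      0.01  ] JX 1mm [-0.0007 -0.0014 -0.0012] JY 1mm [-0.0007  0.0014 -0.0012] T [ 0.33 -0.63  0.  ]
t: 25.45
eef_pos: [0.5672, -0.0385, 0.1813]
eef_rot: [0.455, -2.056, 0.261]
force: [0.2, 0.4, -1.9]
opening: 0.365
t 25.45 p [ 0.5672 -0.0385  0.1813] q [ 0.02  0.97  1.02 -0.42  2.12 -2.02] F [ 0.2  0.4 -1.9] open 0.365
 tool x [-0.453 -0.212  0.866] y [-0.421  0.907  0.001] z [-0.785 -0.364 -0.5  ]
 shift now-axes [ 0.0016  0.0007 -0.0007] min rows 1.0
 turn [ 0.0005 -0.0004  0.0001] min rows 1.0
 shift in new axes [ 0.0016  0.0007 -0.0007]
bot [ 0.5731 -0.0356  0.0521] jig-frame rel socket x,y mm [ 0.1 -0.2] h over board 0.0341 axis [-1.5e-03  4.0e-04 -1.0e+00]
down 10mm in tool [-0.0173 -0.      0.01  ] JX 1mm [-0.0007 -0.0014 -0.0012] JY 1mm [-0.0007  0.0014 -0.0012] T [ 0.34 -0.65  0.01]
```

```bash
python3 -m creep '[[[-0.0087,0,0.005,0,0,0,0.2],[-0.0087,0,0.005,0,0,0,0.2],[-0.0087,0,0.005,0,0,0,0.2],[-0.0087,0,0.005,0,0,0,0.2],[-0.0087,0,0.005,0,0,0,0.2],[0,0,0,0,0,0,0.2]]]'
python3 chk.py .01
python3 -m creep '[[[-0.0087,0,0.005,0,0,0,0.2],[-0.0035,0,0.002,0,0,0,0.2],[0,0,0,0,0,0,0.2]]]'
python3 -m creep '[[[-0.002,0,0.0012,0,0,0,0.2],[0,0,0,0,0,0,0.2]]]'
python3 -m creep '[[[-0.002,0,0.0012,0,0,0,0.2],[0,0,0,0,0,0,0.2]]]'
python3 chk.py 0
```

```text
t: 26.05
eef_pos: [0.5673, -0.0384, 0.1562]
eef_rot: [0.455, -2.056, 0.261]
force: [-0.4, -0.1, -0.8]
opening: 0.362
t 26.05 p [ 0.5673 -0.0384  0.1562] q [ 0.02  1.    1.02 -0.41  2.09 -2.  ] F [-0.4 -0.1 -0.8] open 0.362
 tool x [-0.453 -0.212  0.866] y [-0.421  0.907  0.001] z [-0.785 -0.364 -0.5  ]
 shift now-axes [ 0.0019  0.0006 -0.0007] min rows 1.0
 turn [ 0.0005 -0.0004  0.0001] min rows 1.0
 shift in new axes [ 0.0019  0.0006 -0.0007]
bot [ 0.5731 -0.0356  0.027 ] jig-frame rel socket x,y mm [ 0.1 -0.1] h over board 0.009 axis [-1.5e-03  4.0e-04 -1.0e+00]
down 10mm in tool [-0.0173 -0.      0.01  ] JX 1mm [-0.0007 -0.0014 -0.0012] JY 1mm [-0.0007  0.0014 -0.0012] T [ 0.34 -0.63 -0.01]
t: 26.35
eef_pos: [0.5675, -0.0384, 0.1497]
eef_rot: [0.455, -2.057, 0.261]
force: [-0.7, 0.5, -0.6]
opening: 0.363
t: 26.55
eef_pos: [0.5676, -0.0384, 0.1488]
eef_rot: [0.455, -2.057, 0.262]
force: [0.0, -0.1, -1.3]
opening: 0.367
t: 26.75
eef_pos: [0.5675, -0.0384, 0.1476]
eef_rot: [0.455, -2.057, 0.262]
force: [-0.0, -0.3, -1.8]
opening: 0.365
t 26.75 p [ 0.5675 -0.0384  0.1476] q [ 0.02  1.01  1.02 -0.41  2.08 -2.  ] F [-0.  -0.3 -1.8] open 0.365
 tool x [-0.454 -0.212  0.865] y [-0.422  0.907  0.001] z [-0.785 -0.364 -0.501]
 shift now-axes [-0.0003  0.0007  0.001 ] min rows 1.0
 turn [ 0.0004 -0.0001 -0.    ] min rows 1.0
 shift in new axes [-0.0003  0.0007  0.001 ]
bot [ 0.5734 -0.0356  0.0184] jig-frame rel socket x,y mm [0.4 0. ] h over board 0.0004 axis [-5.e-04  4.e-04 -1.e+00]
down 10mm in tool [-0.0173 -0.      0.01  ] JX 1mm [-0.0007 -0.0014 -0.0012] JY 1mm [-0.0007  0.0014 -0.0012] T [ 0.29 -0.64 -0.07]
```

```bash
python3 -m creep '[[[-0.002,0,0.0012,0,0,0,0.2],[0,0,0,0,0,0,0.2]]]'
python3 -m creep '[[[-0.002,0,0.0012,0,0,0,0.2],[0,0,0,0,0,0,0.2]]]'
python3 -m creep '[[[-0.002,0,0.0012,0,0,0,0.2],[0,0,0,0,0,0,0.2]]]'
```

```text
t: 26.95
eef_pos: [0.5676, -0.0384, 0.1474]
eef_rot: [0.454, -2.057, 0.262]
force: [0.3, 0.4, 4.9]
opening: 0.362
t: 27.15
eef_pos: [0.5676, -0.0385, 0.1474]
eef_rot: [0.453, -2.057, 0.263]
force: [-0.1, 0.9, 12.0]
opening: 0.363
t: 27.35
eef_pos: [0.5677, -0.0385, 0.1473]
eef_rot: [0.453, -2.056, 0.263]
force: [-0.4, 1.4, 18.1]
opening: 0.364
```

```bash
python3 -m creep '[[[0.002,0,-0.0012,0,0,0,0.45],[0,0,0,0,0,0,0.6],[0,0,0,0,0,0,0.65],[0,0,0,0,0,0,0.65],[0,0,-0.03,0,0,0,0.65],[0,0,-0.05,0,0,0,0.65],[0,0,-0.06,0,0,0,0.65],[0,0,-0.06,0,0,0,0.65],[0,0,0,0,0,0,0.65]]]'
python3 - <<'E'
from h import *
delta()
im,d=grab_frame("side");crop(im,215,315,125,205,8,"pics/s16.png")
im,d=grab_frame("top");crop(im,225,310,160,235,8,"pics/t16.png")
E
```

```text
t: 28.25
eef_pos: [0.6478, -0.0008, 0.1965]
eef_rot: [0.456, -2.061, 0.263]
force: [-0.2, 0.9, -0.4]
opening: 0.649
t 28.25 p [ 0.6478 -0.0008  0.1965] q [ 0.06  1.16  0.59 -0.46  2.35 -2.1 ] F [-0.2  0.9 -0.4] open 0.649
 tool x [-0.458 -0.212  0.863] y [-0.422  0.906 -0.001] z [-0.782 -0.365 -0.505]
```

View pics/s16.png

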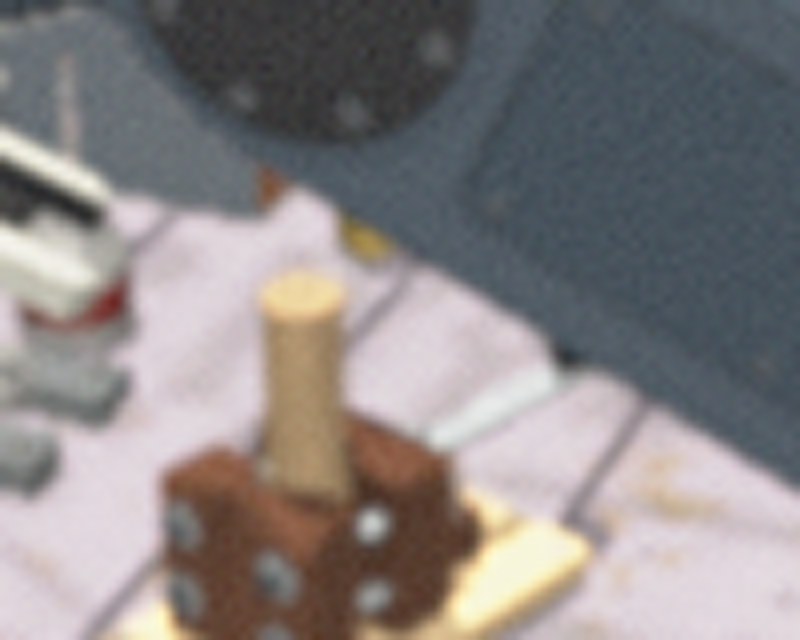

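View pics/t16.png

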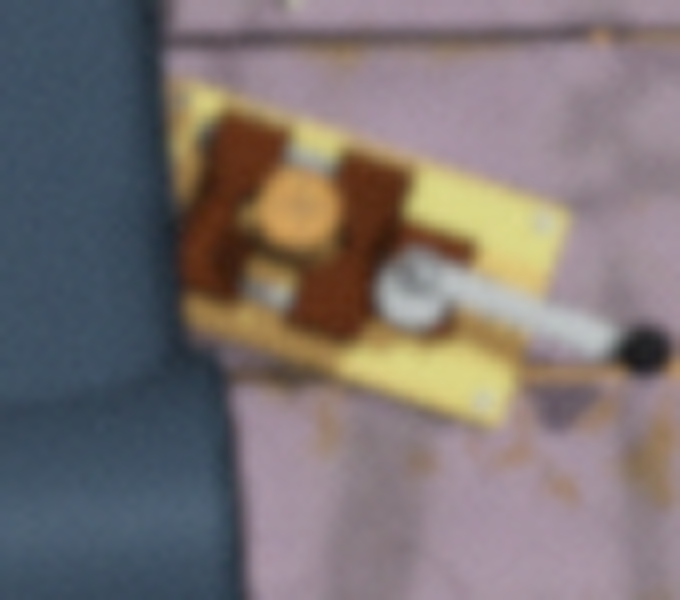

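```bash
python3 -m creep '[[[0.05,0,-0.03,0,0,0,0.65],[0.08,0,-0.045,0,0,0,0.65],[0.08,0,-0.045,0,0,0,0.65],[0,0,0,0,0,0,0.65]]]'
python3 - <<'E'
from pth import *
K=PIN-.105*JY;K[2]=.25;R=Rt(-19.4,0,True)
delta(K,R);path(K,R,n=5)
E
```

```text
t: 28.75
eef_pos: [0.6452, -0.0028, 0.3224]
eef_rot: [0.453, -2.066, 0.264]
force: [0.8, 0.3, 0.3]
opening: 0.65
t 28.75 p [ 0.6452 -0.0028  0.3224] q [ 0.06  1.07  0.47 -0.58  2.52 -2.25] F [0.8 0.3 0.3] open 0.65
 tool x [-0.462 -0.211  0.861] y [-0.421  0.907 -0.003] z [-0.781 -0.364 -0.508]
 shift now-axes [ 0.0754 -0.2407  0.4142] min rows 5.0
 turn [-0.1283 -0.3128  0.2225] min rows 9.0
 shift in new axes [ 0.1145 -0.4485  0.1447]
   [ 0.06  1.08  0.45 -0.58  2.53 -2.25] 0.0
   [ 0.02  0.94  0.59 -0.3   2.35 -1.9 ] 0.0
   [-0.02  0.78  0.79 -0.14  2.08 -1.65] 0.0
   [-0.05  0.61  1.01 -0.05  1.77 -1.46] 0.0
   [-0.07  0.45  1.25  0.    1.44 -1.31] 0.0
   [-0.07  0.45  1.25  0.    1.44 -1.31] 0.0
   [-0.16  0.4   1.36 -0.    1.38 -1.39] 0.0
   [-0.25  0.36  1.46 -0.    1.32 -1.48] 0.0
   [-0.34  0.34  1.54 -0.    1.26 -1.57] 0.0
   [-0.44  0.32  1.61 -0.    1.21 -1.68] 0.0
```

```bash
python3 -m creep '[[[0,0,0,-0.0143,-0.0348,0.0247,0.65],[0,0,0,-0.0143,-0.0348,0.0247,0.65],[0,0,0,-0.0143,-0.0348,0.0247,0.65],[0,0,0,-0.0143,-0.0348,0.0247,0.65],[0,0,0,-0.0143,-0.0348,0.0247,0.65],[0,0,0,-0.0143,-0.0348,0.0247,0.65],[0,0,0,-0.0143,-0.0348,0.0247,0.65],[0,0,0,-0.0143,-0.0348,0.0247,0.65],[0,0,0,-0.0143,-0.0348,0.0247,0.65],[0,0,0,0,0,0,0.65]]]'
python3 -m creep '[[[0.016,-0.064,0.02,0,0,0,0.65],[0.016,-0.064,0.02,0,0,0,0.65],[0.016,-0.064,0.02,0,0,0,0.65],[0.016,-0.064,0.02,0,0,0,0.65],[0.016,-0.064,0.02,0,0,0,0.65],[0.016,-0.064,0.02,0,0,0,0.65],[0.018,-0.064,0.02,0,0,0,0.65],[0,0,0,0,0,0,0.65],[0,0,0,0,0,0,0.65]]]'
python3 - <<'E'
from pth import *
K=np.array([.5187,-.196,.084]);R=Rt(-19.4,0,True)
delta(K,R)
im,d=grab_frame("top");crop(im,225,310,160,235,8,"pics/t17.png")
im,d=grab_frame("side");crop(im,215,315,125,205,8,"pics/s17.png")
E
```

```text
t: 29.75
eef_pos: [0.6428, -0.0027, 0.3163]
eef_rot: [-0.532, -3.089, -0.002]
force: [-0.4, -0.3, 0.1]
opening: 0.65
t: 30.65
eef_pos: [0.5164, -0.1948, 0.2464]
eef_rot: [-0.527, -3.086, -0.002]
force: [-0.3, -0.5, 0.0]
opening: 0.65
t 30.65 p [ 0.5164 -0.1948  0.2464] q [-0.44  0.33  1.61 -0.    1.21 -1.68] F [-0.3 -0.5  0. ] open 0.65
 tool x [-0.943  0.332  0.011] y [ 0.332  0.943 -0.   ] z [-0.01   0.003 -1.   ]
 shift now-axes [-0.0085 -0.0005  0.3248] min rows 4.0
 turn [-0.0001 -0.0034  0.0002] min rows 1.0
 shift in new axes [-0.005  -0.0007  0.3248]
```

View pics/s17.png

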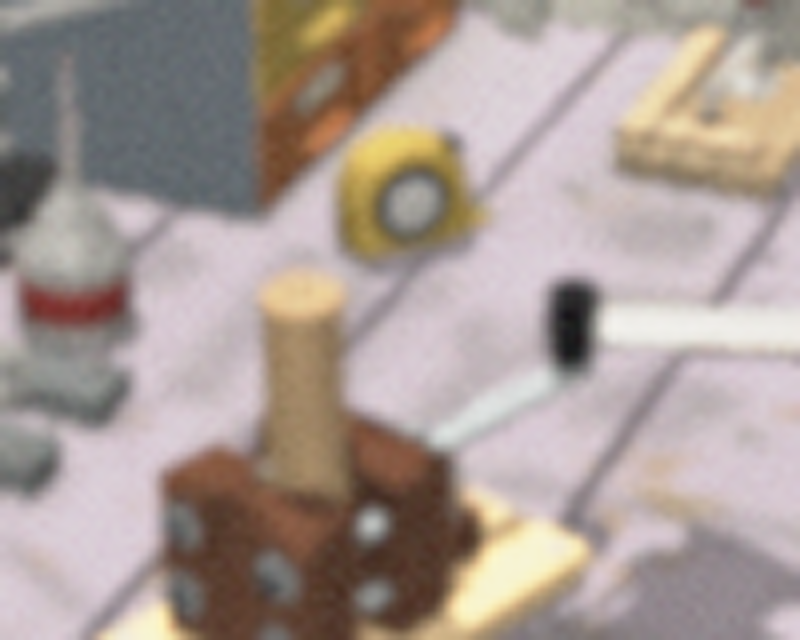

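```bash
python3 -m creep '[[[-0.005,0,0.07,0,-0.0034,0,0.65],[0,0,0.09,0,0,0,0.65],[0,0,0.09,0,0,0,0.65],[0,0,0.06,0,0,0,0.65],[0,0,0.015,0,0,0,0.65],[0,0,0,0,0,0,0.1],[0,0,0,0,0,0,0.1],[0,0,0,0,0,0,0.1],[0,0,0,0,0,0,0.1],[0,0,0,0,0,0,0.1]]]' 20
python3 - <<'E'
from pth import *
K=np.array([.5187,-.196,.084]);R=Rt(-19.4,0,True)
delta(K,R)
E
```

```text
t: 31.75
eef_pos: [0.5196, -0.1959, 0.0853]
eef_rot: [0.527, 3.093, -0.003]
force: [-1.6, -6.6, 2.0]
opening: 0.27
t 31.75 p [ 0.5196 -0.1959  0.0853] q [-0.44  0.53  1.75 -0.    0.86 -1.68] F [-1.6 -6.6  2. ] open 0.27
 tool x [-0.944  0.331 -0.004] y [ 0.331  0.944 -0.001] z [ 0.004 -0.003 -1.   ]
 shift now-axes [ 0.0017 -0.0007  0.0027] min rows 1.0
 turn [-0.0004  0.0014  0.0003] min rows 1.0
 shift in new axes [ 0.0017 -0.0007  0.0027]
```

```bash
python3 -m creep '[[[0.035,0.0026,0,0,0,0,0.1],[0.032,0.0077,0,0,0,0,0.1],[0.0305,0.0126,0,0,0,0,0.1],[0.028,0.017,0,0,0,0,0.1],[0.025,0.0214,0,0,0,0,0.1],[0,0,0,0,0,0,0.1]]]'
cat > lev.py <<'E'
from pth import *
s=observe();v=s["eef_pos"]-PIN;print("angle",np.arctan2(-v@JY,-v@JX),np.linalg.norm(v[:2]))
print("F jig",np.round([s["force"]@JX,s["force"]@JY,s["force"][2]],1))
K=PIN-.105*JX;K[2]=.084;delta(K)
E
python3 lev.py
```

```text
t: 32.35
eef_pos: [0.4553, -0.1419, 0.0851]
eef_rot: [-0.526, -3.095, 0.005]
force: [-20.4, -7.9, 19.9]
opening: 0.259
angle 0.7809179236943996 0.10649190835576976
F jig [-16.6 -14.2  19.9]
t 32.35 p [ 0.4553 -0.1419  0.0851] q [-0.4   0.42  1.95 -0.01  0.78 -1.63] F [-20.4  -7.9  19.9] open 0.259
 tool x [-0.944  0.33   0.002] y [ 0.33   0.944 -0.003] z [-0.003 -0.003 -1.   ]
 shift now-axes [0.0584 0.1501 0.0017] min rows 2.0
```

```bash
python3 -m creep '[[[0.0235,0.0225,-0.002,0,0,0,0.1],[0.018,0.026,0,0,0,0,0.1],[0,0,0,0,0,0,0.1]]]'
python3 lev.py
```

```text
t: 32.65
eef_pos: [0.4438, -0.1109, 0.085]
eef_rot: [-0.526, -3.094, 0.002]
force: [-14.7, 0.6, 8.1]
opening: 0.258
angle 0.47372094340667203 0.10875718408813977
F jig [-14.1  -4.3   8.1]
t 32.65 p [ 0.4438 -0.1109  0.085 ] q [-0.35  0.39  2.   -0.    0.76 -1.58] F [-14.7   0.6   8.1] open 0.258
 tool x [-0.944  0.331  0.003] y [ 0.331  0.944 -0.002] z [-0.003 -0.001 -1.   ]
 shift now-axes [0.0163 0.0993 0.0018] min rows 2.0
```

```bash
python3 -m creep '[[[0,0,0,0,0,0,0.4],[0,0,0,0,0,0,0.4],[0,0,0,0,0,0,0.4]]]'
python3 lev.py
python3 - <<'E'
from h import *
im,d=grab_frame("side");crop(im,215,315,125,205,8,"pics/s18.png")
im,d=grab_frame("top");crop(im,225,310,160,235,8,"pics/t18.png")
E
```

```text
t: 32.95
eef_pos: [0.4473, -0.1123, 0.0854]
eef_rot: [0.527, 3.093, -0.003]
force: [-0.1, -0.5, 0.1]
opening: 0.391
angle 0.4913011747954883 0.10551195452524038
F jig [ 0.1 -0.5  0.1]
t 32.95 p [ 0.4473 -0.1123  0.0854] q [-0.35  0.39  1.99 -0.    0.75 -1.58] F [-0.1 -0.5  0.1] open 0.391
 tool x [-0.943  0.331 -0.004] y [ 0.331  0.944 -0.001] z [ 0.004 -0.002 -1.   ]
 shift now-axes [0.0239 0.0996 0.0027] min rows 2.0
```

View pics/s18.png

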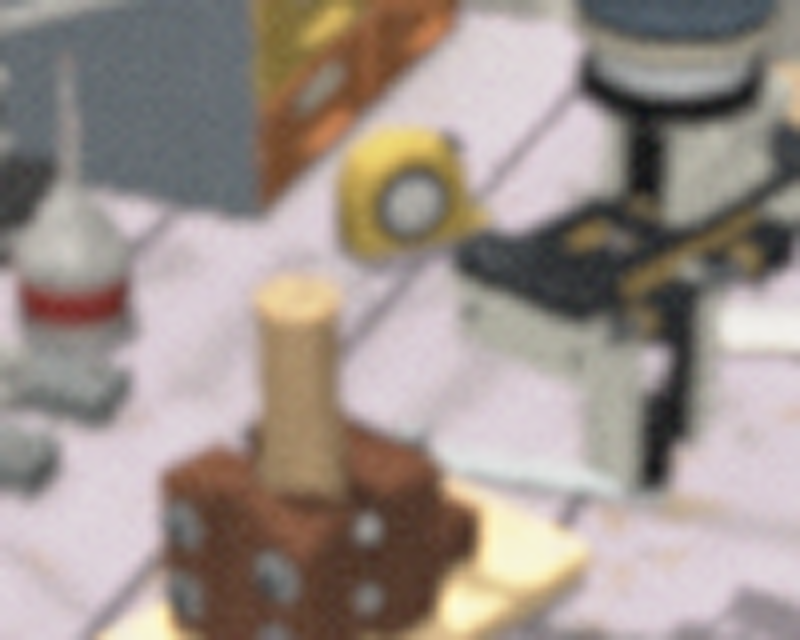

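View pics/t18.png

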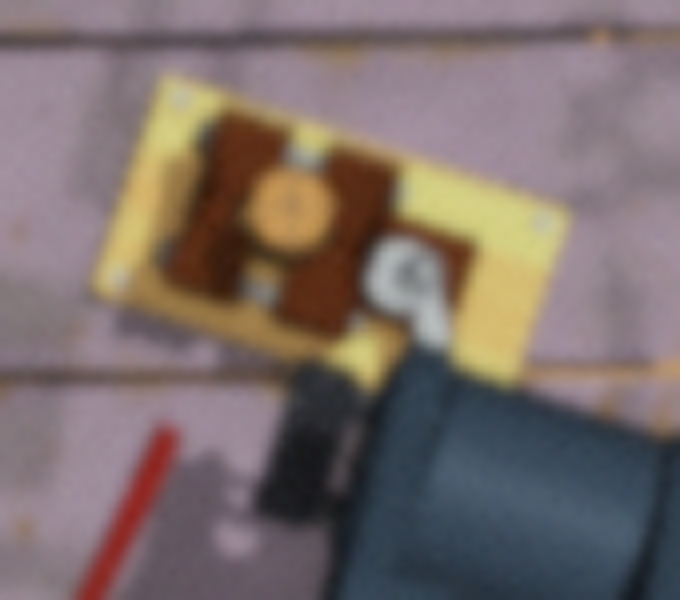

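```bash
python3 -m creep '[[[0,0.012,0,0,0,0,0.4],[0.0105,0.023,0,0,0,0,0.4],[0.0077,0.024,0,0,0,0,0.4],[0.005,0.0268,0,0,0,0,0.4],[0,0,0,0,0,0,0.4]]]'
python3 lev.py
python3 -m creep '[[[0.0015,0.015,0,0,0,0,0.4],[0,0.01,0,0,0,0,0.4],[0,0,0,0,0,0,0.4]]]'
python3 lev.py
```

```text
t: 33.55
eef_pos: [0.4498, -0.0665, 0.0849]
eef_rot: [0.525, 3.095, -0.002]
force: [-0.0, -0.5, 0.2]
opening: 0.403
angle 0.05409696953892466 0.10605044104479076
F jig [ 0.1 -0.5  0.2]
t 33.55 p [ 0.4498 -0.0665  0.0849] q [-0.25  0.38  2.01 -0.    0.75 -1.48] F [-0.  -0.5  0.2] open 0.403
 tool x [-0.944  0.33  -0.002] y [ 0.33   0.944 -0.001] z [ 0.002 -0.002 -1.   ]
 shift now-axes [-0.0018  0.0115  0.0018] min rows 1.0
t: 33.85
eef_pos: [0.4528, -0.0557, 0.0849]
eef_rot: [0.527, 3.096, -0.003]
force: [-4.2, -2.5, -0.6]
opening: 0.403
angle -0.05148145434904307 0.10677133480908169
F jig [-3.2 -3.7 -0.6]
t 33.85 p [ 0.4528 -0.0557  0.0849] q [-0.22  0.39  2.   -0.    0.75 -1.45] F [-4.2 -2.5 -0.6] open 0.403
 tool x [-0.944  0.331 -0.001] y [ 0.331  0.944 -0.002] z [ 0.001 -0.002 -1.   ]
 shift now-axes [-0.0032 -0.011   0.0018] min rows 1.0
```

```bash
for i in 1; do python3 -m creep '[[[0,0.003,0,0,0,0,0.4],[0,0,0,0,0,0,0.4]]]';python3 lev.py|head -2; python3 -m creep '[[[0,0.003,0,0,0,0,0.4],[0,0,0,0,0,0,0.4]]]';python3 lev.py|head -2;python3 -m creep '[[[0,0.003,0,0,0,0,0.4],[0,0,0,0,0,0,0.4]]]';python3 lev.py|head -2; done
```

```text
t: 34.05
eef_pos: [0.4531, -0.0548, 0.0848]
eef_rot: [0.527, 3.096, -0.004]
force: [-7.1, -4.6, 1.5]
opening: 0.402
angle -0.06023988192873282 0.10686609290250657
F jig [-5.2 -6.7  1.5]
t: 34.25
eef_pos: [0.4534, -0.0535, 0.0848]
eef_rot: [0.528, 3.097, -0.004]
force: [-8.0, -7.3, 3.2]
opening: 0.402
angle -0.07238122383452356 0.1070955191386497
F jig [-5.1 -9.6  3.2]
t: 34.45
eef_pos: [0.4537, -0.0522, 0.0848]
eef_rot: [-0.528, -3.097, 0.004]
force: [-8.9, -7.8, 3.3]
opening: 0.403
angle -0.08495397214144881 0.10731988308729619
F jig [ -5.8 -10.3   3.3]
```

```bash
for i in 1; do python3 -m creep '[[[0,0.003,0,0,0,0,0.4],[0,0,0,0,0,0,0.4]]]'|sed -n 4p;python3 lev.py|head -2; python3 -m creep '[[[0,0.003,0,0,0,0,0.4],[0,0,0,0,0,0,0.4]]]'|sed -n 4p;python3 lev.py|head -2;python3 -m creep '[[[0,0.003,0,0,0,0,0.4],[0,0,0,0,0,0,0.4]]]'|sed -n 4p;python3 lev.py|head -2; done
python3 - <<'E'
from h import *
im,d=grab_frame("side");crop(im,215,315,125,205,8,"pics/s19.png")
im,d=grab_frame("top");crop(im,225,310,160,235,8,"pics/t19.png")
E
```

```text
force: [-9.5, -9.6, 4.2]
angle -0.09769797465730143 0.10755919071028384
F jig [ -5.8 -12.2   4.2]
force: [-11.2, -9.6, 5.4]
angle -0.11001920933740923 0.10782384702168618
F jig [ -7.4 -12.7   5.4]
force: [-14.4, -21.4, 4.8]
angle -0.11275797407582692 0.10788233329041562
F jig [ -6.5 -25.    4.8]
```

View pics/s19.png

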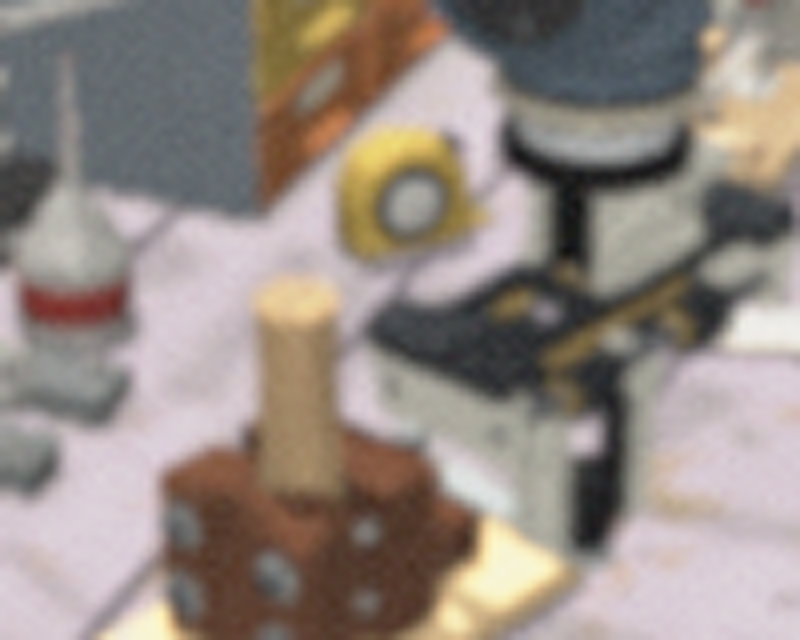

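```bash
python3 -m creep '[[[0,-0.012,0,0,0,0,0.5],[0,-0.004,0,0,0,0,0.7],[0,0,0,0,0,0,0.7],[0,0,-0.05,0,0,0,0.7],[0,0,-0.09,0,0,0,0.7],[0,0,-0.09,0,0,0,0.7],[0.08,0,-0.05,0,0,0,0.7],[0.08,-0.03,0,0,0,0,0.7],[0.08,-0.04,0,0,0,0,0.7],[0,0,0,0,0,0,0.7]]]'
python3 - <<'E'
from h import *
delta()
im,d=grab_frame("side");crop(im,215,315,125,205,8,"pics/s20.png")
im,d=grab_frame("top");crop(im,225,310,160,235,8,"pics/t20.png")
cv2.imwrite("pics/t20f.png",im[...,::-1])
E
```

```text
t: 36.15
eef_pos: [0.3253, -0.0473, 0.2247]
eef_rot: [0.528, 3.094, -0.002]
force: [1.3, 0.5, -0.3]
opening: 0.701
t 36.15 p [ 0.3253 -0.0473  0.2247] q [-0.29 -0.09  2.15 -0.    1.08 -1.52] F [ 1.3  0.5 -0.3] open 0.701
 tool x [-0.943  0.331 -0.003] y [ 0.331  0.943 -0.001] z [ 0.003 -0.002 -1.   ]
```

View pics/s20.png

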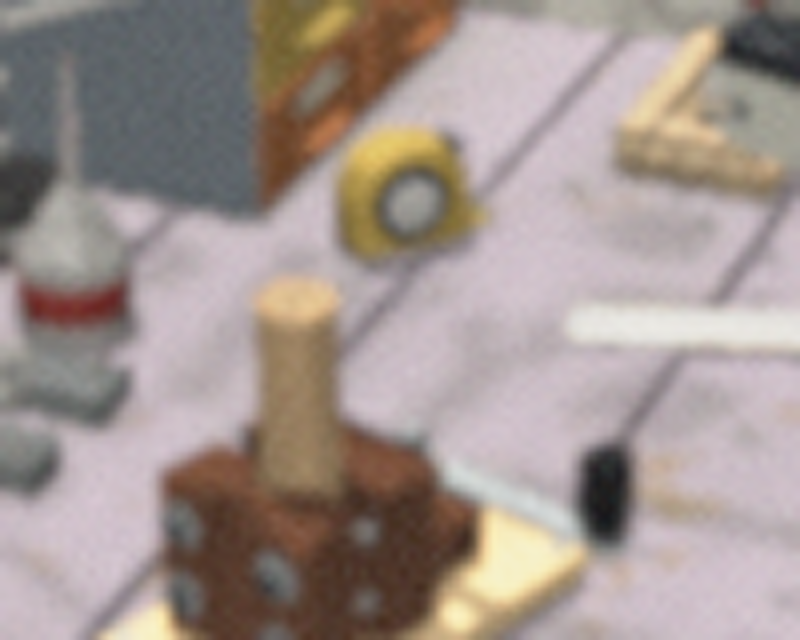

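View pics/t20.png

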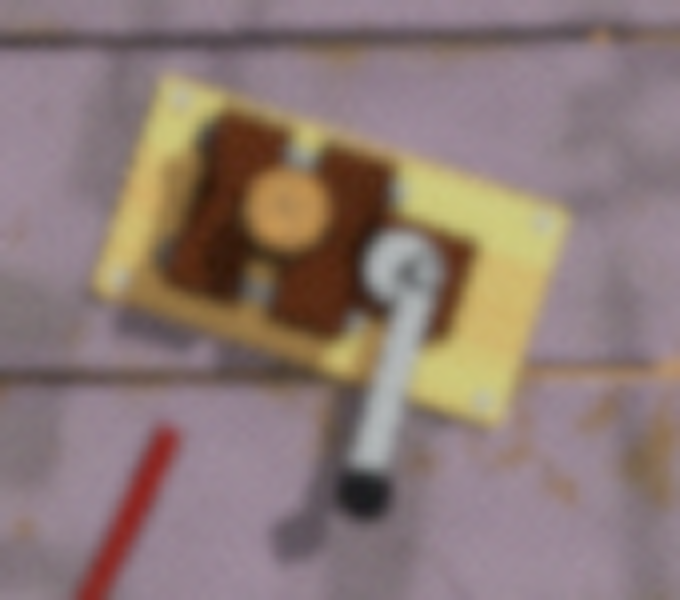

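View pics/t20f.png

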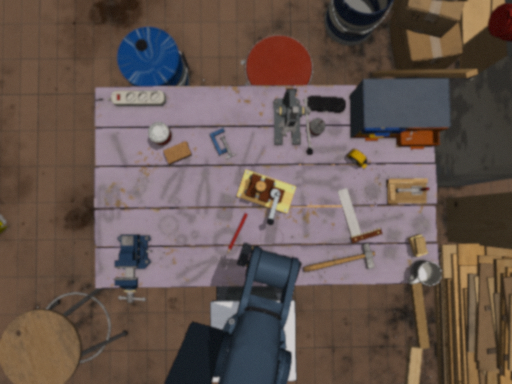

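Run:
```python
from h import *
def kn(im,u0,u1,v0,v1):
    g=im[v0:v1,u0:u1].max(2).astype(float);w=np.clip(75-g,0,None);yy,xx=np.mgrid[v0:v1,u0:u1];return (w*xx).sum()/w.sum(),(w*yy).sum()/w.sum()
a=cv2.imread("pics/top0.png");b=cv2.imread("pics/t20f.png")
for im in(a,b):
    k=kn(im,262,277,214,228);P=onz("top",*k,.115);v=P-PIN;print(k,P,np.arctan2(-v@JY,-v@JX))
im,_=grab_frame("side");c=cv2.imread("pics/side0.png")
for i in(c,im):print("side",kn(i,283,298,178,196))
# leg top disc centroid, both top views
for i in(a,b):
    h=cv2.cvtColor(i,cv2.COLOR_BGR2HSV)[176:196,250:272];m=((h[...,0]>10)&(h[...,0]<20)&(h[...,2]>150)).astype(np.uint8)
    n,l,st,cc=cv2.connectedComponentsWithStats(m);j=1+st[1:,4].argmax();print("leg",st[j],cc[j]+[250,176])
```

```text
(np.float64(269.1157517899761), np.float64(221.10620525059664)) [ 0.45176645 -0.06233797  0.115     ] 0.010788115287061067
(np.float64(269.7348066298343), np.float64(221.38342541436464)) [ 0.45075429 -0.06453041  0.115     ] 0.03350904647903572
side (np.float64(289.72042253521124), np.float64(186.87535211267607))
side (np.float64(290.14804270462633), np.float64(186.46975088967972))
leg [ 7  5  9  9 54] [260.55555556 185.38888889]
leg [ 6  5 10 10 66] [260.57575758 185.43939394]
```

```bash
python3 -c "
from rig import *
print(job_done())"
```

```text
the job is handed in; nothing more can be done
None
```

I turned the blank end for end and locked it back in the jig, drilled end down, with the lever shut. I handed the job in at about 36 s of the 72 s; no verdict is reported.

I swung the lever open, lifted the blank out and laid it on the clear bench area. I then regripped it from its other end, lowered it into the open socket until the board pushed back with about 18 N, and pushed the lever home until the force rose sharply to about 25 N at its stop.

**Last checks:**
- **Blank:** the crossed end is up, standing upright. Its top sits at the same pixel position as at the start in both views (260.6, 185.4 in the top view), so it is centred and fully down.
- **Lever:** the top view puts the knob about 0.02 rad from where it started, against a limit of 0.12 rad. The side view shows a shift of about half a pixel.
- **Bystanders:** by eye, the try square, sanding block, tape measure and pencil look unmoved in the last top view. I did not measure them.
- **Gripper:** it is clear of everything.

**What did not go smoothly:**
- During the first grasp, joint 6 read 2.87, which is its limit. I eased the tilt before carrying on.
- While shutting the lever, gripping the knob put about 30 N on the wrist. I opened the fingers a little and pushed the knob with one finger instead.
- At the stop, the tool's position read as slightly past shut, which disagrees a little with the cameras. I put this down to my estimate of the jig's angle and some give in the fingers.

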